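# Square a counting chamber into the corner of an imager stage

### The arm

A 6-joint arm with a two-finger parallel gripper is mounted at the origin on the work surface. World frame = base frame: x ahead of the robot, y to its left, z up, the work surface at z = 0. Lengths are in m, angles in rad, forces in N, time in s.
With the tool pointing down it reaches from about 0.425 to 0.95 m from the base axis. Payload 3.5 kg.
Tool frame: the origin (TCP) lies at the very end of the fingers, on their centre line; the grasp point (between the pads) lies 19 mm behind it; z points along the fingers, y is the direction in which the jaws open and shut (so a half turn about z gives the same grasp; the last joint's range is limited). The gripper opens to 85 mm and grips with 20 to 120 N. Pads are 22 mm wide; open, the fingers measure 114 mm over their backs; the gripper's body (76 mm by 85 mm) begins 54 mm behind the grasp point. The pads swing forward as they close: fully open they stand 13 mm farther back than shut.
Start: joints at [0.955, 0.286, 1.577, -0, 1.279, -0.15], TCP at [0.303, 0.603, 0.231] pointing down, gripper open.
Joint ranges: [-2.77, 2.77], [-0.9, 2.22], [0.21, 2.48], [-1.53, 4.67], [0.24, 2.81], [-2.84, 2.84]. Speed limits (rad/s): [2.79, 2.79, 3.14, 3.14, 3.14, 3.14].

### API

Orientations are given as a unit quaternion [x, y, z, w].
In Python, from plant import ctrl, imaging gives the robot as it stands.
- The arm moves only by the shell command python3 -m creep 'ROWS' [OPENING] [FORCE]. ROWS is JSON, one flat list of numbers, 4 for each row, row after row: the shift along the tool's x, y, z in units of 25 mm (1.0 is 25 mm), then the turn about the tool's z in units of 5 degrees (1.0 is 5 degrees). A call has 1 to 20 rows; each row is the pose to reach, as a shift and turn from the pose commanded when the call began, along the tool's axes at that moment; what a row does not reach only later rows make up. A row lasts 1/12 s, in which the tool goes at most 41.7 mm and 7.16 degrees, less where a joint would pass 70% of its speed; a pose out of reach is approached as far as the arm can. A call with a gripper value outside its range is refused whole. OPENING is the closure in counts, from 0 (fully open) to 255 (shut), set as the call begins (- or left out, the last holds). The fingers move at their own pace and stop on an object; FORCE is the grip in N (left out, the last holds). Time passes only in rows, so rows that repeat a pose let the fingers close. It gives the time, the measured TCP pose, the force and the opening at its end, in the units of the state.
- ctrl.get_state(): the state, without advancing time (a new reading comes with each control period).
- imaging.read_camera(name): name is "scene" or "top" or "wrist"; returns the picture (420x560x3 uint8, red, green, blue); there is no depth.
- imaging.camera_info(name): a dict with "intrinsics" (3x3 intrinsics, pixels), "origin" and "attitude" of the camera in the world. Camera axes: x right, y down, z forward; pixel columns grow to the right and rows downward; lengths in m; the calibration is good to about 2 mm. The wrist camera is an equidistant fisheye: a pixel r from the principal point sees the ray r / f radians off the axis. A picture is of the moment at which its call begins: read the wrist's pose just before it. camera_info takes no time and is no camera call; for the wrist camera it gives the pose at the moment of the call.
- ctrl.sign_off(): hands the job in, once; it reports no verdict.
Trained networks look in the newest picture that a camera, given by its name, has taken for a name from the list of things; names that differ only in an ending like _2 or _b are one class to them, and where a whole thing is asked for, a point or a joint stands for the part that bears it (a point fixed in the world has none). Each returns a list of dicts, best first, with "p" (0 to 1); they miss things now and then, are a little off and sometimes report something else, mostly with a low value. They report only what shows in the picture. A call takes as long as a camera call. They do not tell look-alikes from the thing itself.
- imaging.silhouettes(camera, name): "mask" (420x560 bool, what is visible of it) and "uv" ([column, row] in pixels, amid what is visible of it).
The state is a dict: "time": time; "qpos": joint angles; "dq": joint speeds; "joint_efforts": joint torques, N m; "eef_pos": TCP position; "tcp_rot": TCP orientation; "contact_force": force on the tool from outside, world axes, zero at the start; "wrist_torque": the same for the moment, N m; "opening": opening from 0.0 (shut) to 1.0 (fully open).
Only numpy, scipy, OpenCV 4.12 (cv2) and the standard library are available. Lean on these libraries where they do the work, as an engineer would, in place of code of your own. Each camera call takes 0.05 s, during which the arm holds its last target.

### The job

Take the blunt nudging tool (square handle) out of the instrument stand and with its tip gently nudge the glass counting chamber across the imager's stage until it lies flat and square in the corner, bearing against both steel stops: long edge on the back stop, short end on the end stop. Push only with the tool, no harder than it takes to feel each stop, never put the gripper on the glass, and finally put the tool back in the hole it came from. Leave everything else where it is.

Things in the scene. Friction and masses are not known exactly. Their poses are not given: they have to be found in the camera images.
- imager: Slide imager, fixed to the bench: white light base, optics housing 280 wide and 160 high at the back, and in front of it a flat black stage plate 200 x 200 mm, 14 thick. Origin on the bench (z = 0) under the stage's round glass aperture; x points from the front of the stage towards the housing, y to the left seen from the robot, z up. In this frame the plate's top is at z = 72 and covers x -90 to 110, y -100 to 100; the housing's front is at x = 127.
- seat (a point): On the stage plate's top surface, over the centre of the aperture; axes as the imager's. When the chamber is fully home, its origin lies exactly here and its axes agree with these.
- back_stop: Ground steel bar fixed on the stage plate, 9 (x) x 58 (y) x 5 mm high; origin at the lower middle of its front face, the face (looking to the imager's -x) that the chamber's long edge must touch. The face lies at x = +17.5 from the seat, y from -33 to +25.
- end_stop: Shorter steel bar fixed at a right angle to the back stop, 22 (x) x 9 (y) x 5 mm high; origin at the lower middle of the face (looking to the imager's -y) that the chamber's short end must touch. The face lies at y = +38 from the seat, x from -14 to +8.
- chamber: Glass counting chamber (a thick slide), 35 (x) x 76 (y) x 4 mm (z), about 30 g, with white frosted ends and an H-shaped groove; origin at the centre of its underside. It lies loose on the stage plate, its centre 10 to 32 mm short of the seat in x and y, turned by up to 0.2 rad. It slides at about 0.2 N; once it meets a stop it stands like rock. The glass chips if the tool pushes it with more than 6 N.
- nudger: Nudging tool, 108 mm long, 80 g, upright, tip down, in one of the stand's three holes: the only square handle. Origin on the handle's axis at tip level, z up. Flange 32 in diameter at z = 50 to 54, resting on the stand's top; below it a thin shank with a blunt white tip 6 in diameter. The shank is bent from use: the tip stands up to 5 mm off the handle's axis in x and in y, differently each time (not in the pose).
- nudger_grip (a point): On the tool's axis, 80 mm above its tip: the place to grip. The handle is 14 x 14 mm square from 26 mm below this point to 28 mm above it, with flats square to the tool's x and y (within 0.25 rad of the stand's). Gentle pushing does not bend the shank further.
- stand: Aluminium instrument stand 60 (x) x 160 (y) x 58 mm high, fixed; origin at the centre of its underside. Three upright 20 mm square holes, 54 deep, in a row along its y at y = -50, 0 and 50.
- needle: Bystander: needle holder with a slim round steel handle, 106 long, in another hole of the stand; origin at its lower end.
- brush: Bystander: brush with a slim round wooden handle, 104 long, in another hole of the stand; origin at its lower end.
- dropper: Bystander: amber dropper bottle, 34 diameter, 75 high; origin at the centre of its underside.
- slide_box: Bystander: grey slide box 102 x 92 x 34; origin at the centre of its underside.
- dish: Bystander: lidded clear dish, 94 diameter, 16 high; origin at the centre of its underside.
- tally: Bystander: round steel tally counter, 44 diameter, 36 high; origin at the centre of its underside.
- tissues: Bystander: cardboard box of lens tissues 110 x 80 x 30; origin at the centre of its underside.
There are look-alikes about, which are no part of the job. What is shaped like the nudger but yellow is not meant. Of the things that look like the chamber, the smaller one is meant.

How it is judged:
On the way, in this order (a step that is already met when the one before it is completed fails the run):
1. the nudging tool is out of the stand (distance of nudger from where it was at the start of the episode above 0.06 m), for 0.1 s.
2. the chamber sits in the corner and the tool presses it against a stop with at least half a newton (x of chamber in the frame of seat between -0.0015 and 0.0015 m and y of chamber in the frame of seat between -0.0015 and 0.0015 m and z of chamber in the frame of seat below 0.0015 m and angle between the y axis of chamber and the y axis of seat, either way round below 0.03 rad and angle between chamber's own z axis and vertical below 0.03 rad and contact force between nudger and chamber above 0.5 N and (contact force between chamber and back_stop above 0.5 N or contact force between chamber and end_stop above 0.5 N)), for 0.1 s.
At the end, for the whole second after the job is handed in: The chamber rests flat on the stage, within 1.5 mm of both stops and within 0.03 rad of square to them; the nudging tool stands upright (within 0.1 rad) in the hole it came from, its flange down on the stand (within 4 mm) and within 15 mm of where it was at the start; both at rest (x of chamber in the frame of seat between -0.0015 and 0.0015 m and y of chamber in the frame of seat between -0.0015 and 0.0015 m and z of chamber in the frame of seat below 0.0015 m and angle between the y axis of chamber and the y axis of seat, either way round below 0.03 rad and angle between chamber's own z axis and vertical below 0.03 rad and distance of nudger from where it was at the start of the episode below 0.015 m and height (world z) of nudger below 0.012 m and angle between nudger's own z axis and vertical below 0.1 rad and linear speed of each of chamber, nudger below 0.01 m/s); the robot touches nothing.
It fails at once if the tool pushes the glass with more than 6 N (contact force between nudger and chamber above 6 N).
It fails at once if the gripper or arm touches the glass (contact force between any of the fingers, the arm and chamber above 0.2 N).
It fails at once if a bystander is moved by more than 20 mm (distance of any of needle, brush, dropper, slide_box, dish, tally, tissues from where it was at the start of the episode above 0.02 m).
It also fails if it takes over 72 s, if anything falls off the work surface, if the arm or the gripper's body presses on something with over 40 N, if the wrist force passes 120 N, or if a joint passes its speed limit or range.

## Working session

There is one attempt and no reset: what is moved stays moved. The work goes in short steps, Python scripts to look and compute and a shell command to move; the robot and the scene stay as the last step left them, time stands still between calls to the robot, and variables do not carry over. Pictures are saved under pics/ and viewed, and the job is handed in when it is done.

```bash
ls; mkdir -p pics
python3 - <<'E'
from plant import ctrl, imaging
import cv2, numpy as np
print(ctrl.get_state())
for n in ["scene","top","wrist"]:
    im=imaging.read_camera(n); cv2.imwrite(f"pics/a_{n}.png",im[:,:,::-1])
    i=imaging.camera_info(n); print(n,i)
E
```

```text
pics
{'time': 0.0, 'qpos': array([ 9.54969238e-01,  2.87185121e-01,  1.57815262e+00, -3.39505340e-05,
        1.27859719e+00, -1.50011526e-01]), 'dq': array([-0.00043283, -0.00118286, -0.00044815,  0.00171828,  0.00071345,
       -0.00092559]), 'joint_efforts': array([-1.50781369e-03, -4.06004190e+01, -2.92617667e+01, -2.91580191e-04,
        6.00867206e-03, -6.51954863e-06]), 'eef_pos': array([0.30278712, 0.60255435, 0.2299474 ]), 'tcp_rot': array([ 2.30802830e-01,  9.72999836e-01, -1.09239351e-03, -4.22499235e-04]), 'contact_force': array([-0.33207244, -0.33076538, -0.16338808]), 'wrist_torque': array([-0.02129735, -0.06683473,  0.00310505]), 'opening': 0.9946501800290418}
scene {'intrinsics': array([[507.6394638 ,   0.        , 275.91067969],
       [  0.        , 507.6394638 , 204.35703027],
       [  0.        ,   0.        ,   1.        ]]), 'origin': array([ 1.01137926, -0.60361628,  0.889852  ]), 'attitude': array([ 0.87112526,  0.31146841, -0.13392716, -0.35523475])}
top {'intrinsics': array([[525.00309772,   0.        , 277.16910991],
       [  0.        , 525.00309772, 203.93715023],
       [  0.        ,   0.        ,   1.        ]]), 'origin': array([ 0.21468753, -0.00661611,  1.23059341]), 'attitude': array([-0.6914259 ,  0.71404772, -0.07700399,  0.07833557])}
wrist {'intrinsics': array([[325.1922621 ,   0.        , 281.03341802],
       [  0.        , 325.1922621 , 214.15558405],
       [  0.        ,   0.        ,   1.        ]]), 'origin': array([0.22668573, 0.64221073, 0.3715675 ]), 'attitude': array([0.83967295, 0.51767625, 0.08501724, 0.14047316])}
```

View pics/a_scene.png

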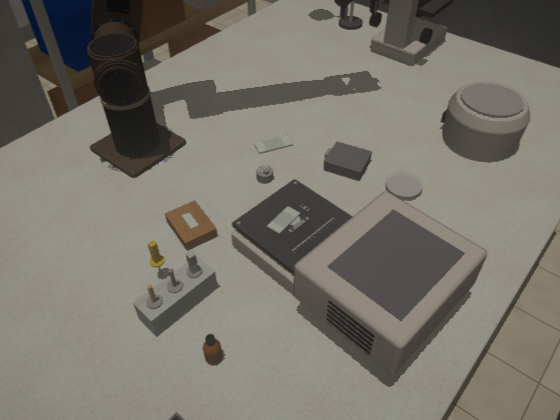

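View pics/a_top.png

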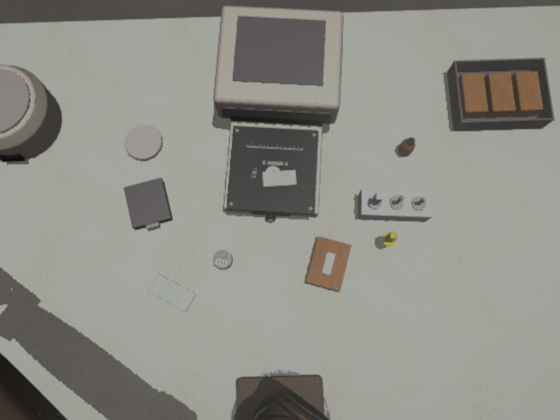

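View pics/a_wrist.png

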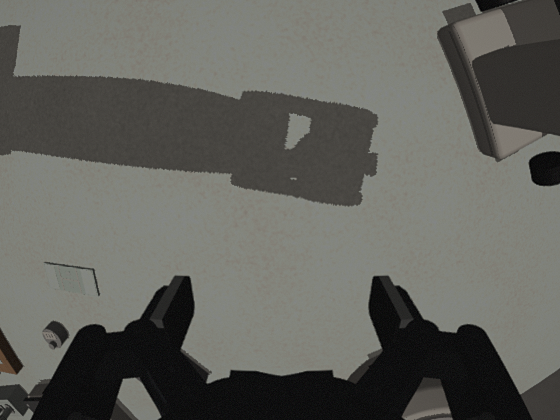

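Candidates for the nudger: the grey tool at the left of the stand (top 375,201), needle and brush (397,201 and 419,203), and the yellow look-alike on the bench (390,239). For the chamber: the glass on the stage (top 280,178) and the larger slide on the bench (172,292). Next I'll crop in close.

```bash
cat > h.py <<'E'
from plant import ctrl, imaging
import cv2, numpy as np
from scipy.spatial.transform import Rotation as R
def ray(n,uv,info=None):
    i=info or imaging.camera_info(n); K=i["intrinsics"]; uv=np.atleast_2d(np.asarray(uv,float))
    x=(uv[:,0]-K[0,2])/K[0,0]; y=(uv[:,1]-K[1,2])/K[1,1]
    if n=="wrist":
        r=np.hypot(x,y); s=np.where(r>1e-9,np.sin(r)/np.maximum(r,1e-9),1); d=np.stack([x*s,y*s,np.cos(r)],1)
    else: d=np.stack([x,y,np.ones_like(x)],1)
    return np.array(i["origin"]),R.from_quat(i["attitude"]).apply(d)
def at_z(n,uv,z,info=None):
    o,d=ray(n,uv,info); return o+d*((z-o[2])/d[:,2])[:,None]
def proj(n,P,info=None):
    i=info or imaging.camera_info(n); K=i["intrinsics"]
    c=R.from_quat(i["attitude"]).inv().apply(np.atleast_2d(P)-i["origin"])
    if n=="wrist":
        r=np.hypot(c[:,0],c[:,1]); t=np.arctan2(r,c[:,2]); s=t/np.maximum(r,1e-9)
        x,y=c[:,0]*s,c[:,1]*s
    else: x,y=c[:,0]/c[:,2],c[:,1]/c[:,2]
    return np.stack([x*K[0,0]+K[0,2],y*K[1,1]+K[1,2]],1)
def crop(im,x0,y0,x1,y1,s,fn):
    cv2.imwrite(fn,cv2.resize(im[y0:y1,x0:x1,::-1],None,fx=s,fy=s,interpolation=cv2.INTER_CUBIC))
E
python3 - <<'E'
from h import *
t=cv2.imread("pics/a_top.png")[:,:,::-1]; s=cv2.imread("pics/a_scene.png")[:,:,::-1]
a=cv2.resize(t[110:230,215:335],None,fx=4,fy=4,interpolation=cv2.INTER_CUBIC)
crop(t,220,115,330,225,5,"pics/c1.png"); crop(t,350,140,450,250,5,"pics/c2.png"); crop(s,130,230,230,330,5,"pics/c3.png")
for n in ["top","scene"]:
  for c in ["nudger","needle","brush","chamber","back_stop","end_stop","stand","imager"]:
    for r in imaging.silhouettes(n,c): print(n,c,r["p"],r["uv"],r["mask"].sum())
E
```

```text
top nudger 0.53 [390.5, 237.4] 147
top nudger 0.48 [376.9, 198.0] 176
top needle 0.44 [395.2, 204.8] 159
top brush 0.46 [418.5, 200.4] 177
top chamber 0.83 [174.8, 294.0] 861
top chamber 0.64 [280.8, 177.5] 495
top chamber 0.56 [222.8, 258.4] 280
top back_stop 0.55 [276.4, 163.2] 110
top stand 0.78 [393.5, 208.1] 1705
top stand 0.32 [224.7, 259.6] 292
top stand 0.25 [415.2, 201.8] 193
top imager 0.89 [279.2, 93.9] 22270
top imager 0.6 [221.9, 261.0] 304
scene nudger 0.7 [196.5, 268.8] 246
scene nudger 0.7 [153.8, 255.1] 302
scene needle 0.79 [169.7, 283.4] 245
scene needle 0.33 [365.0, 262.7] 26750
scene needle 0.28 [301.1, 226.4] 119
scene brush 0.65 [150.5, 300.2] 217
scene chamber 0.84 [282.1, 222.2] 434
scene chamber 0.83 [268.9, 142.7] 396
scene end_stop 0.52 [305.0, 207.7] 27
scene stand 0.7 [176.4, 296.8] 2857
scene imager 0.58 [367.6, 263.3] 26909
scene imager 0.42 [302.8, 208.8] 33
```

View pics/c1.png

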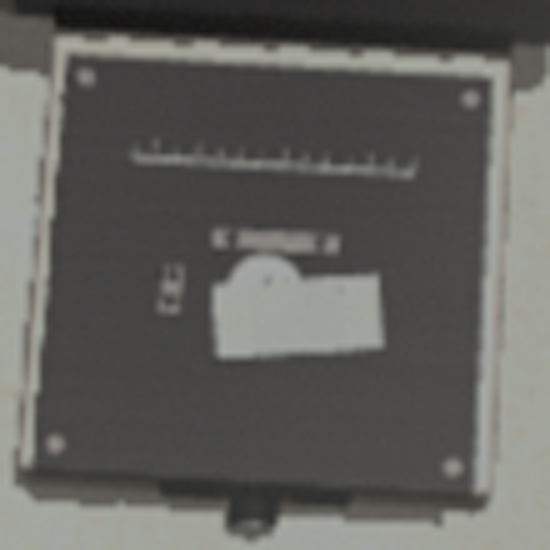

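View pics/c2.png

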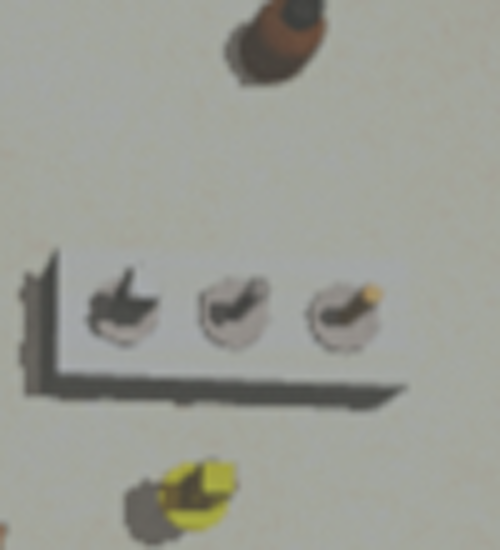

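View pics/c3.png

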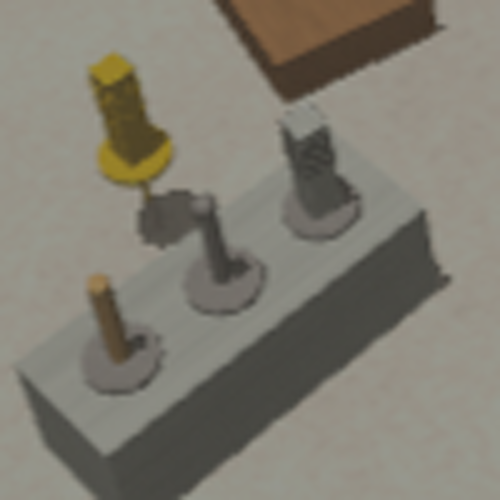

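Run:
```python
from h import *
np.set_printoptions(precision=4,suppress=True)
c=lambda p:np.array(p)/5.+[220,115]-0.4
print("chamber",at_z("top",c([(212,286),(378,274),(384,347),(218,358)]),.076))
print("bstop ends(front)",at_z("top",c([(213,247),(340,252)]),.077))
print("endstop",at_z("top",c([(182,264),(180,315)]),.077))
print("screws",at_z("top",c([(86,76),(471,98),(453,467),(56,443)]),.072))
d=lambda p:np.array(p)/5.+[350,140]-.4
print("stand corners",at_z("top",d([(58,250),(55,372),(408,385)]),.058))
print("flanges",at_z("top",d([(124,311),(234,314),(343,318)]),.06))
e=lambda p:np.array(p)/5.+[130,230]-.4
print("flange scene",at_z("scene",e([(321,207),(225,282),(121,358)]),.06))
print("handle top corners scene",at_z("scene",e([(278,110),(305,103),(328,120),(296,137)]),.116))
print("stand scene",at_z("scene",e([(20,365),(106,455),(425,210)]),.058))
print("yellow top", at_z("top",d([(218,477)]),.11), at_z("top",d([(190,500)]),.055))
```

```text
chamber [[ 0.5494  0.0237  0.076 ]
 [ 0.5526 -0.0523  0.076 ]
 [ 0.518  -0.0537  0.076 ]
 [ 0.5153  0.0218  0.076 ]]
bstop ends(front) [[ 0.5676  0.0228  0.077 ]
 [ 0.5633 -0.0353  0.077 ]]
endstop [[0.56   0.0371 0.077 ]
 [0.5359 0.0386 0.077 ]]
screws [[ 0.6544  0.0801  0.072 ]
 [ 0.6375 -0.0991  0.072 ]
 [ 0.4621 -0.0828  0.072 ]
 [ 0.4791  0.0963  0.072 ]]
stand corners [[ 0.5045 -0.2029  0.058 ]
 [ 0.4474 -0.1977  0.058 ]
 [ 0.4361 -0.3576  0.058 ]]
flanges [[ 0.4743 -0.2308  0.06  ]
 [ 0.4713 -0.2808  0.06  ]
 [ 0.4678 -0.3303  0.06  ]]
flange scene [[ 0.4729 -0.2315  0.06  ]
 [ 0.4701 -0.2815  0.06  ]
 [ 0.4654 -0.3314  0.06  ]]
handle top corners scene [[ 0.4616 -0.2342  0.116 ]
 [ 0.4673 -0.225   0.116 ]
 [ 0.4805 -0.2253  0.116 ]
 [ 0.477  -0.2391  0.116 ]]
stand scene [[ 0.4361 -0.3578  0.058 ]
 [ 0.493  -0.363   0.058 ]
 [ 0.5057 -0.2048  0.058 ]]
yellow top [[ 0.3886 -0.2564  0.11  ]] [[ 0.3871 -0.2552  0.055 ]]
```

```bash
cat >> h.py <<'E'
np.set_printoptions(precision=4,suppress=True)
def togo(p,yaw=None):
    "yaw: world angle (rad) wanted of tool y axis"
    s=ctrl.get_state(); r=R.from_quat(s["tcp_rot"]); 
    d=r.inv().apply(np.array(p)-s["eef_pos"])/.025
    y=r.apply([0,1,0]); a=np.arctan2(y[1],y[0])
    t=0 if yaw is None else np.rad2deg(((a-yaw)+np.pi)%(2*np.pi)-np.pi)/5
    print("t",s["time"],"tcp",s["eef_pos"],"yaw",a,"z",r.apply([0,0,1]),"F",s["contact_force"],"open",s["opening"]); print("rows:",np.round(d,3),round(t,3))
E
python3 -c "
from h import *
togo([.5,0,.28],-.093)"
```

```text
t 0.95 tcp [0.3031 0.6031 0.2313] yaw 1.1050148658460974 z [-0. -0. -1.] F [-1.127   0.1041  0.1181] open 1.001920191443602
rows: [-17.87  -18.017  -1.947] 13.728
```

```bash
python3 -m creep '[-17.87,-18.02,-1.95,13.73,-17.87,-18.02,-1.95,13.73,-17.87,-18.02,-1.95,13.73,-17.87,-18.02,-1.95,13.73,-17.87,-18.02,-1.95,13.73,-17.87,-18.02,-1.95,13.73,-17.87,-18.02,-1.95,13.73,-17.87,-18.02,-1.95,13.73,-17.87,-18.02,-1.95,13.73,-17.87,-18.02,-1.95,13.73,-17.87,-18.02,-1.95,13.73,-17.87,-18.02,-1.95,13.73,-17.87,-18.02,-1.95,13.73,-17.87,-18.02,-1.95,13.73,-17.87,-18.02,-1.95,13.73,-17.87,-18.02,-1.95,13.73,-17.87,-18.02,-1.95,13.73,-17.87,-18.02,-1.95,13.73]' 100 40
python3 - <<'E'
from h import *
im=imaging.read_camera("wrist"); print(imaging.camera_info("wrist")); cv2.imwrite("pics/b_wrist.png",im[:,:,::-1])
togo([.4735,-.231,.18],-.093)
E
```

```text
time: 2.45
eef_pos: [0.4998, -0.0001, 0.28]
tcp_rot: [0.74, 0.673, 0.0, -0.001]
contact_force: [0.5, 0.0, -0.4]
opening: 0.609
{'intrinsics': array([[325.1923,   0.    , 281.0334],
       [  0.    , 325.1923, 214.1556],
       [  0.    ,   0.    ,   1.    ]]), 'origin': array([0.506 , 0.0858, 0.4212]), 'attitude': array([ 0.9853, -0.0459, -0.0085,  0.1643])}
t 2.5 tcp [0.4995 0.0008 0.2798] yaw -0.09295896047407297 z [-0.0008  0.0009 -1.    ] F [ 0.4301 -0.0965  0.2322] open 0.6075656182702928
rows: [-9.332 -0.173  3.984] 0.0
```

View pics/b_wrist.png

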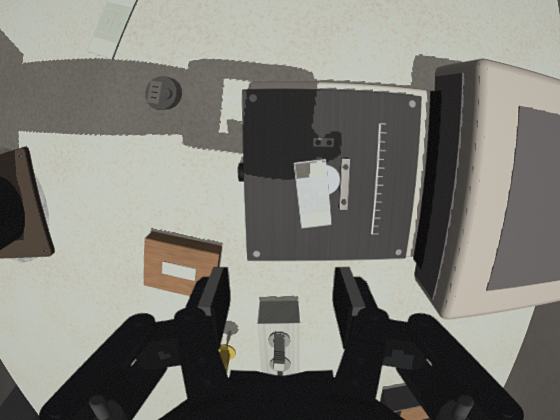

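Run:
```python
from h import *
im=cv2.imread("pics/b_wrist.png")[:,:,::-1]; crop(im,280,125,370,240,5,"pics/b_c.png"); crop(im,240,290,320,380,6,"pics/b_d.png")
```

```text
(no output)
```

View pics/b_c.png

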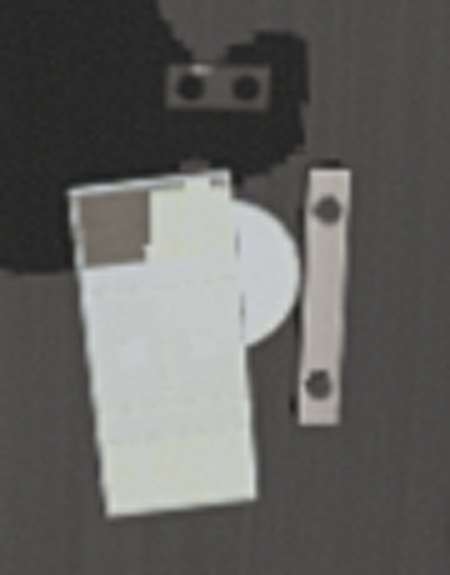

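```bash
python3 -m creep '[-3,-0.1,1,0,-6,-0.1,2,0,-8,-0.15,3,0,-9.33,-0.17,3,0,-9.33,-0.17,3,0,-9.33,-0.17,3,0,-9.33,-0.17,3,0]'
python3 - <<'E'
from h import *
im=imaging.read_camera("wrist"); cv2.imwrite("pics/d_wrist.png",im[:,:,::-1]);togo([.4735,-.231,.069],-.093)
crop(im,200,160,360,300,5,"pics/d_c.png")
E
```

```text
time: 3.08
eef_pos: [0.4727, -0.2343, 0.2026]
tcp_rot: [0.74, 0.673, -0.001, -0.001]
contact_force: [-0.3, -0.1, 0.2]
opening: 0.605
t 3.1333 tcp [ 0.4733 -0.2321  0.2035] yaw -0.09501143882922923 z [-0.0024  0.0021 -1.    ] F [ 1.0862  0.6651 -0.1927] open 0.6054611075882309
rows: [0.034 0.019 5.379] -0.023
```

View pics/d_wrist.png

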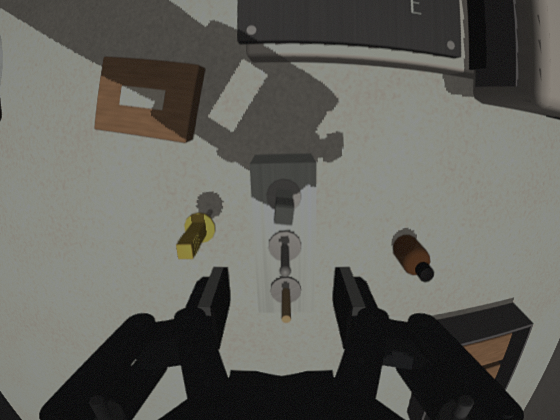

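View pics/d_c.png

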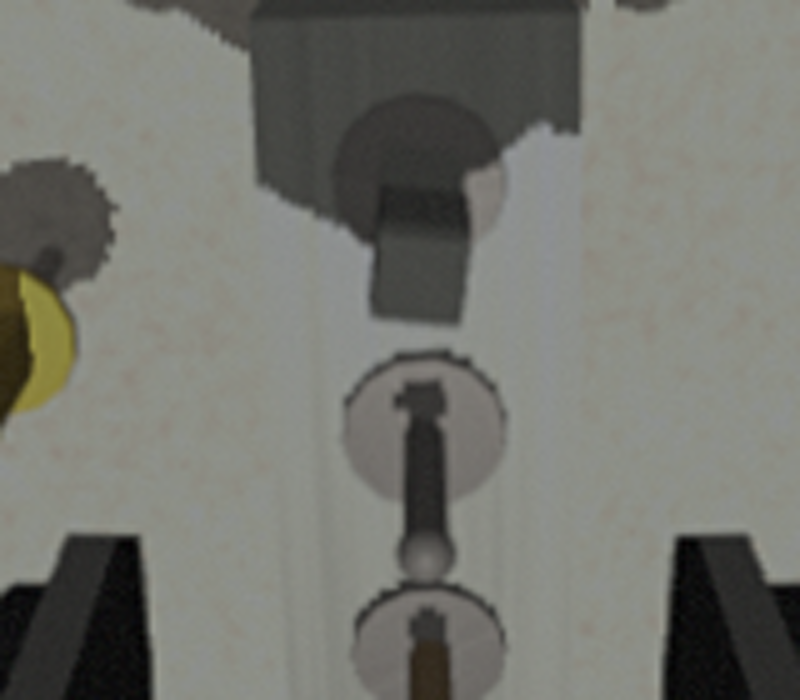

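Run:
```python
from h import *
info=imaging.camera_info("wrist")
p=lambda a:np.array(a)/5.+[200,160]-.4
print("htop",at_z("wrist",p([(372,280),(466,280),(460,315),(376,315)]),.116,info))
print(proj("wrist",[[.4735,-.231,.116],[.4735,-.231,.062],[.4735,-.231,.2]],info))
```

```text
htop [[ 0.4665 -0.2258  0.116 ]
 [ 0.4805 -0.2271  0.116 ]
 [ 0.4791 -0.2326  0.116 ]
 [ 0.4665 -0.2314  0.116 ]]
[[283.9857 221.3269]
 [283.6854 200.8233]
 [284.7734 277.7686]]
```

Run:
```python
from h import *
info=imaging.camera_info("wrist")
p=lambda a:np.array(a)/5.+[200,160]-.4
q=at_z("wrist",p([(378,228),(470,235),(460,325),(370,317)]),.116,info)
print(q,q.mean(0)); 
for a,b in ((0,1),(3,2)): d=q[b]-q[a]; print(np.arctan2(d[1],d[0]),np.hypot(*d[:2]))
for a,b in ((2,1),(3,0)): d=q[b]-q[a]; print(np.arctan2(d[1],d[0])-np.pi/2,np.hypot(*d[:2]))
togo(np.r_[q.mean(0)[:2],.070],-.17)
```

```text
[[ 0.4682 -0.2178  0.116 ]
 [ 0.4816 -0.2201  0.116 ]
 [ 0.479  -0.2342  0.116 ]
 [ 0.4656 -0.2316  0.116 ]] [ 0.4736 -0.2259  0.116 ]
-0.1737393929703324 0.01362441408015726
-0.18890748349900008 0.013598592992163781
-0.18862237057988218 0.014269769553650667
-0.1868935432671155 0.01406314907141438
t 3.1333 tcp [ 0.4733 -0.2321  0.2035] yaw -0.09501143882922923 z [-0.0024  0.0021 -1.    ] F [ 1.0862  0.6651 -0.1927] open 0.6054611075882309
rows: [0.237 0.004 5.339] 0.859
```

```bash
python3 -m creep '[0.04,0,0,1.03,0.04,0,1.5,1.03,0.04,0,3,1.03,0.04,0,4.5,1.03,0.04,0,5.4,1.03,0.04,0,5.4,1.03,0.04,0,5.4,1.03]' 100 60
python3 - <<'E'
from h import *
im=imaging.read_camera("wrist"); cv2.imwrite("pics/e_wrist.png",im[:,:,::-1])
im=imaging.read_camera("scene"); crop(im,100,150,260,310,4,"pics/e_scene.png");togo([.4735,-.230,.07],-.185)
E
```

```text
time: 3.72
eef_pos: [0.4741, -0.2284, 0.0695]
tcp_rot: [0.768, 0.641, -0.0, -0.001]
contact_force: [-0.2, -0.4, 0.0]
opening: 0.609
t 3.8167 tcp [ 0.476  -0.2307  0.0725] yaw -0.1811414351886363 z [ 0.0034 -0.0023 -1.    ] F [-0.4252 -0.0766 -0.3012] open 0.6101326874737828
rows: [ 0.009 -0.104  0.1  ] 0.044
```

View pics/e_wrist.png

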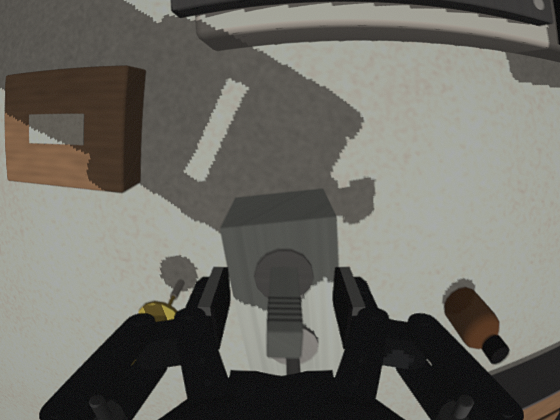

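View pics/e_scene.png

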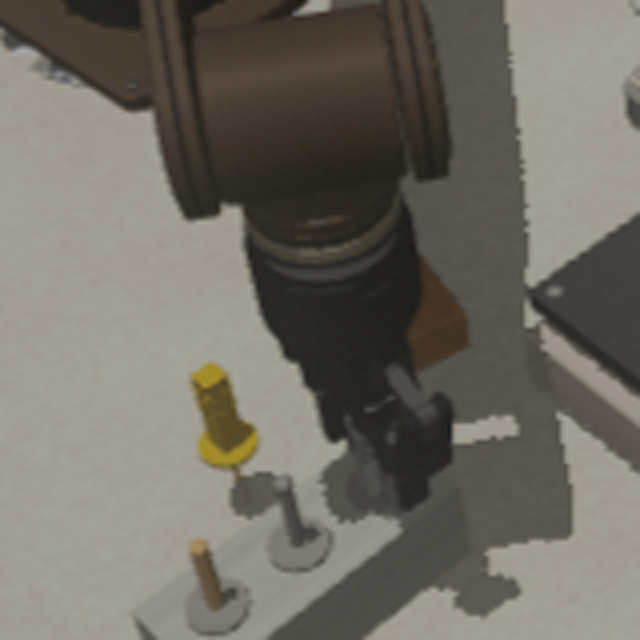

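The handle is centred between the pads at (287,315) and square to them, with the fingers clear of the neighbouring tools. I'll close on it.

```bash
python3 -m creep '[0,0,0,0,0,0,0,0,0,0,0,0,0,0,0,0,0,0,0,0,0,0,0,0,0,0,0,0,0,0,0,0]' 255 70
python3 - <<'E'
from h import *
togo([.4735,-.230,.07],-.185)
im=imaging.read_camera("wrist"); cv2.imwrite("pics/f_wrist.png",im[:,:,::-1]);togo([.4735,-.230,.07],-.185)
E
```

```text
time: 4.48
eef_pos: [0.4751, -0.2317, 0.0719]
tcp_rot: [0.769, 0.639, 0.0, 0.001]
contact_force: [-0.6, 1.0, 7.4]
opening: 0.155
t 4.4833 tcp [ 0.4751 -0.2317  0.0719] yaw -0.18338439375516682 z [ 0.0023 -0.0013 -1.    ] F [-0.6243  1.0385  7.4222] open 0.15490906692702627
rows: [ 0.053 -0.077  0.075] 0.019
t 4.5333 tcp [ 0.4751 -0.2316  0.0718] yaw -0.18339509401089468 z [ 0.0022 -0.0012 -1.    ] F [-0.0395  1.4043  6.3496] open 0.15404212916875096
rows: [ 0.052 -0.075  0.073] 0.018
```

View pics/f_wrist.png

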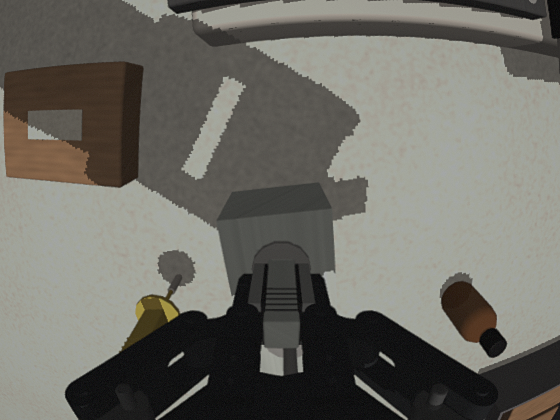

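```bash
python3 -m creep '[0,0,-0.3,0,0,0,-0.8,0,0,0,-1.6,0,0,0,-2.6,0,0,0,-3.6,0,0,0,-4.4,0,0,0,-4.4,0,0,0,-4.4,0,0,0,-4.4,0]'
python3 - <<'E'
from h import *
togo([.4735,-.230,.07],-.185)
im=imaging.read_camera("wrist"); cv2.imwrite("pics/g_wrist.png",im[:,:,::-1])
im=imaging.read_camera("scene"); cv2.imwrite("pics/g_scene.png",im[:,:,::-1]);crop(im,100,130,260,310,4,"pics/g_c.png")
togo([.4735,-.230,.07],-.185)
E
```

```text
time: 5.28
eef_pos: [0.4734, -0.2305, 0.1792]
tcp_rot: [0.769, 0.639, -0.0, -0.001]
contact_force: [0.1, 0.2, -1.2]
opening: 0.153
t 5.2833 tcp [ 0.4734 -0.2305  0.1792] yaw -0.18320035596631573 z [-0.0013  0.0009 -1.    ] F [ 0.1326  0.1556 -1.1727] open 0.15266022824829906
rows: [0.017 0.006 4.368] 0.021
t 5.3833 tcp [ 0.4731 -0.2302  0.1782] yaw -0.1831420401514311 z [-0.0029  0.0022 -1.    ] F [ 1.1983  0.8814 -0.4826] open 0.15202009954518186
rows: [0.003 0.03  4.326] 0.021
```

View pics/g_wrist.png

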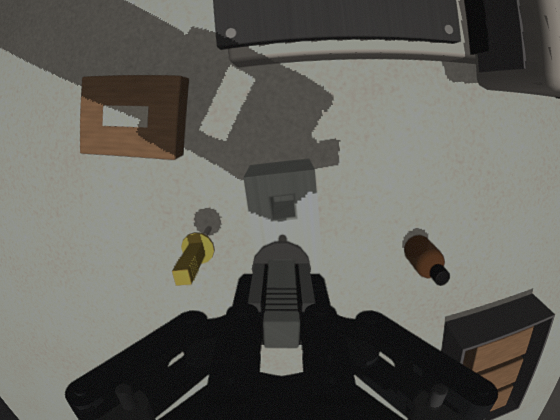

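View pics/g_c.png

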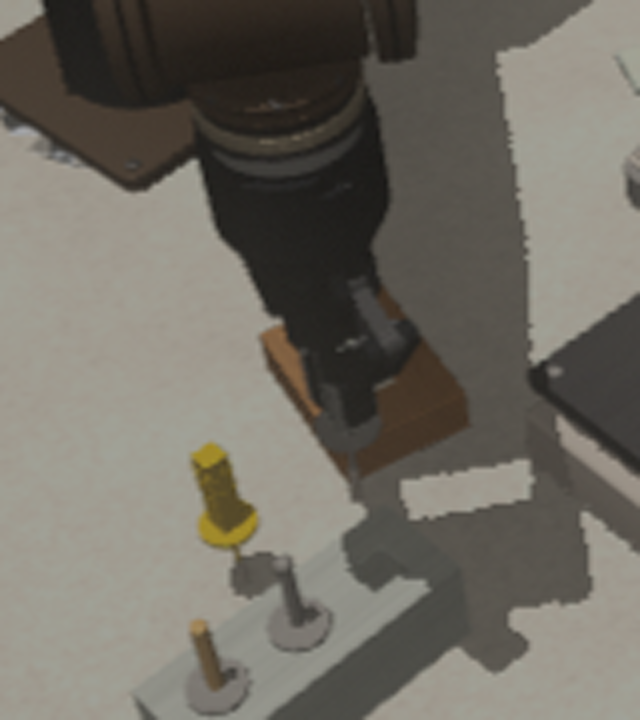

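Run:
```python
from h import *
im=cv2.imread("pics/g_wrist.png")[:,:,::-1]; crop(im,250,220,320,300,8,"pics/g_d.png")
im=cv2.imread("pics/g_scene.png")[:,:,::-1]; crop(im,165,220,215,270,10,"pics/g_e.png")
```

```text
(no output)
```

View pics/g_d.png

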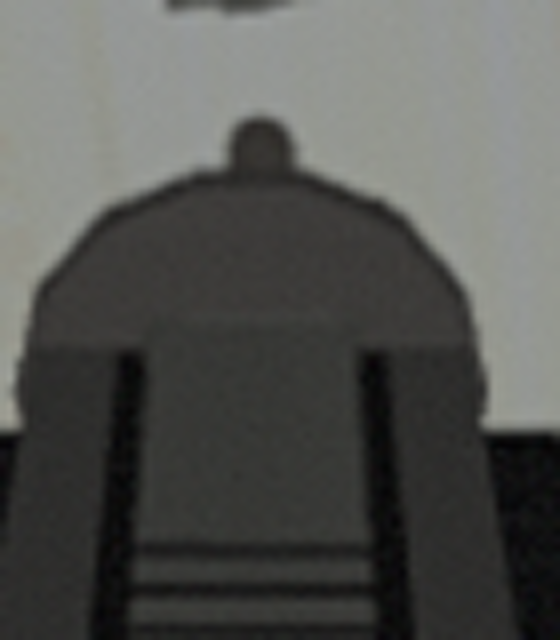

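View pics/g_e.png

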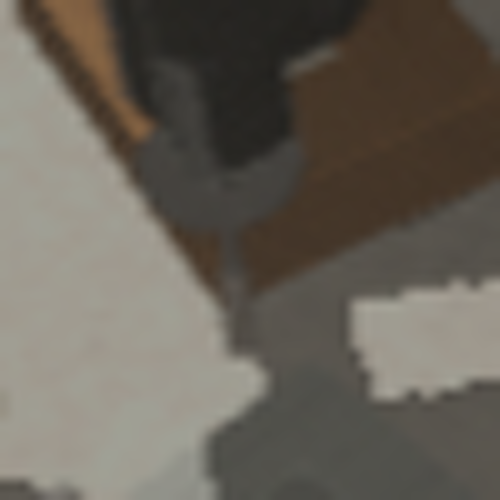

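```bash
for i in 1 2 3 4; do python3 -m creep '[0,0,0,0]'|tr '\n' ' ';echo; done
python3 -c "
from h import *
togo([.47,-.03,.18],-.183)"
```

```text
time: 5.47 eef_pos: [0.4733, -0.2303, 0.1783] tcp_rot: [0.769, 0.639, -0.0, -0.002] contact_force: [0.1, -0.9, -0.0] opening: 0.157 
time: 5.55 eef_pos: [0.4735, -0.2305, 0.1787] tcp_rot: [0.769, 0.64, -0.0, -0.001] contact_force: [-0.5, -0.2, -1.5] opening: 0.154 
time: 5.63 eef_pos: [0.4738, -0.2307, 0.1792] tcp_rot: [0.769, 0.64, -0.0, -0.001] contact_force: [-0.2, 0.0, -1.3] opening: 0.151 
time: 5.72 eef_pos: [0.474, -0.2308, 0.1796] tcp_rot: [0.769, 0.64, -0.0, -0.0] contact_force: [0.1, -0.8, -0.0] opening: 0.153 
t 5.7167 tcp [ 0.474  -0.2308  0.1796] yaw -0.18305546023032404 z [-0.0007  0.0005 -1.    ] F [ 0.1301 -0.8433 -0.0155] open 0.15257003009709877
rows: [ 7.869 -1.619 -0.012] -0.001
```

Run:
```python
from h import *
s=ctrl.get_state(); tcp=s["eef_pos"]; z=tcp[2]-.064
# express with picture-time offsets: small (<1mm)
uvw=[282.3-.4,237.3]; uvs=[165+238/10.-.4,220+345/10.-.4]
a=at_z("wrist",[uvw],z+.003); b=at_z("scene",[uvs],z+.002)
off=[R.from_quat(s["tcp_rot"]).inv().apply(q[0]-tcp)*1000 for q in (a,b)]
print(off)
print(proj("wrist",tcp-[0,0,.061]),proj("scene",tcp-[0,0,.062]))
```

```text
[array([-0.9887, -1.4   , 61.0007]), array([-4.7662, -0.8847, 61.9988])]
[[284.0444 235.985 ]] [[190.7047 253.1561]]
```

```bash
cat >> h.py <<'E'
S=np.array([.5483,-.0005,.072]); PSI=-.093; RS=R.from_euler("z",PSI)
OFF=np.array([-2.5,-1,64.])/1000  # tip in tool frame
def tip_seat(show=True):
    s=ctrl.get_state(); t=s["eef_pos"]+R.from_quat(s["tcp_rot"]).apply(OFF)
    q=RS.inv().apply(t-S)*1000
    f=RS.inv().apply(s["contact_force"])
    if show: print("t %.2f"%s["time"],"tip in seat mm",q,"F seat",f)
    return q
def togo_tip(q):
    "seat mm, tool aligned to yaw PSI: rows"
    s=ctrl.get_state(); tcp=S+RS.apply(np.array(q)/1000)-RS.apply([OFF[1],OFF[0],-OFF[2]])
    togo(tcp,PSI)
E
python3 -c "
from h import *
tip_seat(); togo_tip([-46,-8,40])"
```

```text
t 5.72 tip in seat mm [ -53.8829 -238.5851   43.5875] F seat [ 0.2079 -0.8276 -0.0155]
t 5.7167 tcp [ 0.474  -0.2308  0.1796] yaw -0.18305546023032404 z [-0.0007  0.0005 -1.    ] F [ 0.1301 -0.8433 -0.0155] open 0.15257003009709877
rows: [ 9.219 -0.526  0.148] -1.032
```

```bash
python3 -m creep '[0.5,0,0,0,1.5,-0.1,0,0,3,-0.2,0,-0.5,4.5,-0.3,0,-0.8,6,-0.4,0,-1.03,7.3,-0.45,0,-1.03,8.3,-0.5,0.1,-1.03,8.9,-0.5,0.15,-1.03,9.22,-0.53,0.15,-1.03,9.22,-0.53,0.15,-1.03,9.22,-0.53,0.15,-1.03,9.22,-0.53,0.15,-1.03]'
python3 - <<'E'
from h import *
tip_seat()
im=imaging.read_camera("scene"); crop(im,200,120,360,270,5,"pics/i_s.png")
im=imaging.read_camera("wrist"); cv2.imwrite("pics/i_w.png",im[:,:,::-1]); info=imaging.camera_info("wrist"); 
import pickle; pickle.dump(info,open("i.pkl","wb"))
tip_seat()
togo_tip([-46,-8,10])
E
```

```text
time: 6.72
eef_pos: [0.5031, -0.0025, 0.1765]
tcp_rot: [0.739, 0.673, -0.0, 0.0]
contact_force: [-0.4, 0.1, -1.3]
opening: 0.15
t 6.72 tip in seat mm [-45.8543  -8.7237  40.4606] F seat [-0.4046  0.0863 -1.3094]
t 6.82 tip in seat mm [-45.8119  -9.0386  40.4447] F seat [ 0.2709  0.3534 -1.1272]
t 6.8167 tcp [ 0.5031 -0.0028  0.1764] yaw -0.09471732903062113 z [ 0.0001 -0.0003 -1.    ] F [ 0.3026  0.3267 -1.1272] open 0.15329633626388836
rows: [ 0.041 -0.008  1.218] -0.02
```

View pics/i_s.png

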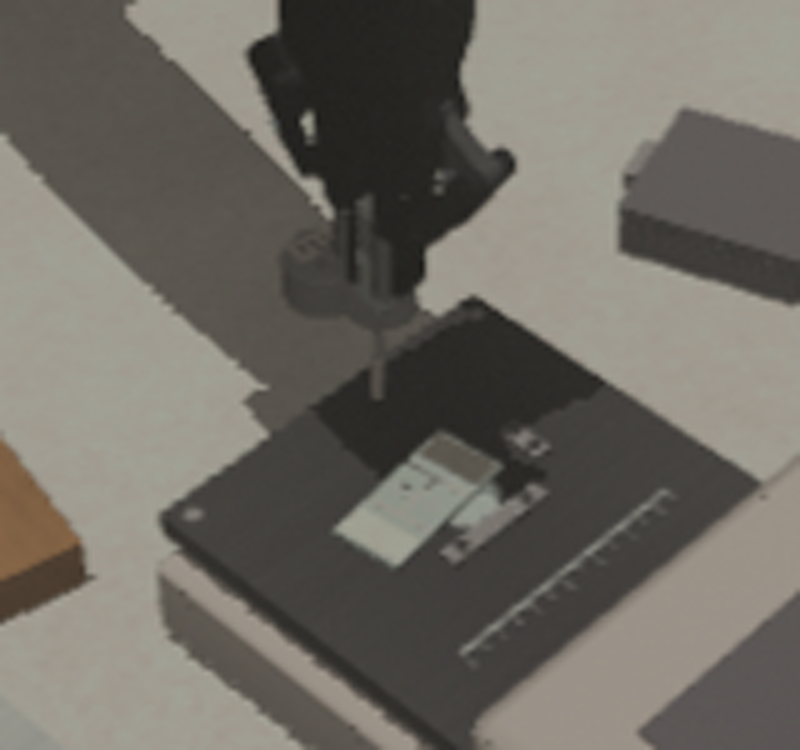

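View pics/i_w.png

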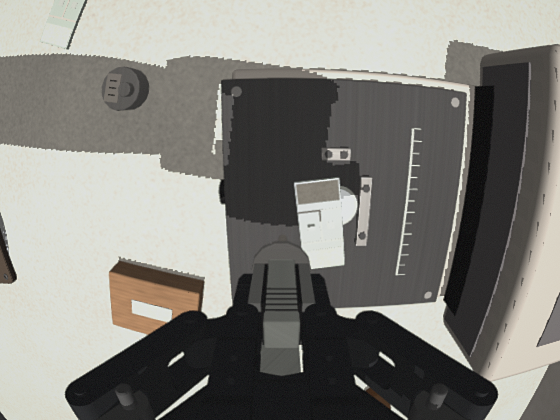

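```bash
python3 -m creep '[0,0,0.3,0,0.04,0,0.7,0,0.04,0,1,0,0.04,0,1.2,0,0.04,0,1.3,0,0.04,0,1.3,0,0.04,0,1.3,0,0.04,0,1.3,0]'
python3 - <<'E'
from h import *
tip_seat()
im=imaging.read_camera("scene"); crop(im,230,150,330,250,6,"pics/j_s.png")
s=ctrl.get_state(); print("pred tip bottom px in crop",(proj("scene",s["eef_pos"]+R.from_quat(s["tcp_rot"]).apply(OFF))-[230,150])*6)
q=[[-20.5,0,0],[17.5,-33,5],[17.5,25,5],[-14,38,5],[8,38,5]]
print((proj("scene",S+RS.apply(np.array(q)/1000))-[230,150])*6)
tip_seat()
togo_tip([-46,-8,3])
E
```

```text
time: 7.48
eef_pos: [0.5035, -0.0009, 0.1442]
tcp_rot: [0.739, 0.673, 0.0, 0.0]
contact_force: [0.8, 0.0, -0.8]
opening: 0.152
t 7.48 tip in seat mm [-45.5419  -7.0425   8.1973] F seat [ 0.7895  0.0807 -0.7849]
pred tip bottom px in crop [[277.1464 348.9469]]
[[338.7699 388.6578]
 [350.8665 481.0925]
 [460.838  396.4273]
 [422.1429 335.4078]
 [465.6631 365.0567]]
t 7.53 tip in seat mm [-45.4806  -7.0793   8.3272] F seat [ 0.1028 -0.587  -0.9744]
t 7.5333 tcp [ 0.5035 -0.0009  0.1443] yaw -0.09310763214546436 z [ 0.0009 -0.0002 -1.    ] F [ 0.0479 -0.594  -0.9744] open 0.15228281878242456
rows: [-0.037 -0.019  0.213] -0.001
```

View pics/j_s.png

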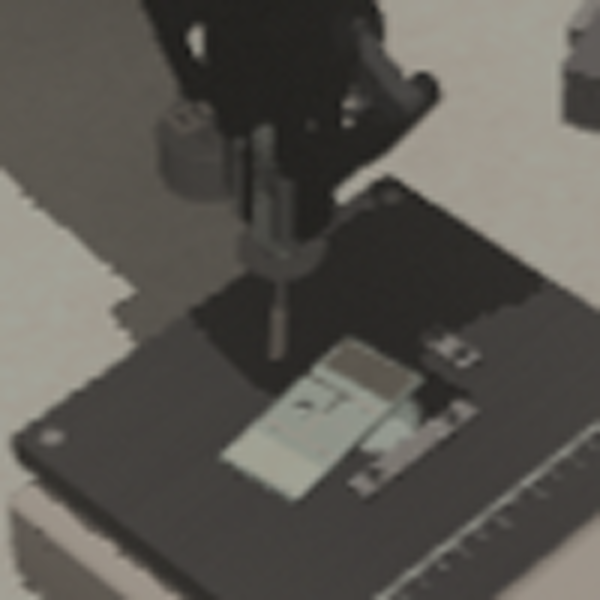

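```bash
for i in 1; do python3 -m creep '[0,0,0.05,0,0,0,0.1,0,0,0,0.1,0]'|tr '\n' ' ';echo;  python3 -m creep '[0,0,0.04,0,0,0,0.04,0]'|tr '\n' ' ';echo;  python3 -m creep '[0,0,0.04,0,0,0,0.04,0]'|tr '\n' ' ';echo; done
python3 - <<'E'
from h import *
tip_seat()
im=imaging.read_camera("scene"); crop(im,230,150,330,250,6,"pics/k_s.png")
tip_seat()
E
```

```text
time: 7.78 eef_pos: [0.5031, -0.0008, 0.1412] tcp_rot: [0.739, 0.673, -0.0, -0.0] contact_force: [0.6, -0.5, -0.3] opening: 0.151 
time: 7.95 eef_pos: [0.503, -0.0008, 0.1402] tcp_rot: [0.739, 0.673, -0.0, -0.0] contact_force: [-0.4, -0.4, -0.5] opening: 0.152 
time: 8.12 eef_pos: [0.503, -0.0008, 0.1391] tcp_rot: [0.739, 0.673, -0.0, -0.0] contact_force: [0.0, 0.8, -0.8] opening: 0.153 
t 8.12 tip in seat mm [-46.066   -7.0272   3.1456] F seat [-0.0325  0.7582 -0.8053]
t 8.17 tip in seat mm [-46.0203  -7.0481   3.217 ] F seat [-0.4929  0.4589 -0.7054]
```

View pics/k_s.png

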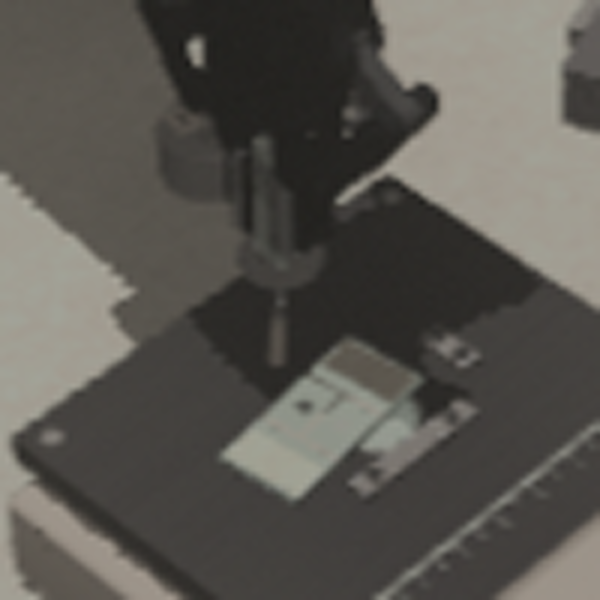

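```bash
for i in 1 2 3; do python3 -m creep '[0,0,0.02,0,0,0,0.02,0]'|tr '\n' ' ';echo; done
```

```text
time: 8.33 eef_pos: [0.5031, -0.0009, 0.1388] tcp_rot: [0.739, 0.673, -0.0, -0.0] contact_force: [0.4, 0.5, -0.6] opening: 0.153 
time: 8.5 eef_pos: [0.5031, -0.0009, 0.1382] tcp_rot: [0.739, 0.673, -0.0, -0.0] contact_force: [0.2, 0.3, -1.7] opening: 0.153 
time: 8.67 eef_pos: [0.5031, -0.0009, 0.1377] tcp_rot: [0.739, 0.673, -0.0, -0.0] contact_force: [0.2, 0.2, -1.6] opening: 0.154
```

```bash
for i in 1 2; do python3 -m creep '[0,0,0.02,0,0,0,0.02,0]'|tr '\n' ' ';echo; done; python3 -c "
from h import *
tip_seat()"
```

```text
time: 8.83 eef_pos: [0.5031, -0.0008, 0.1372] tcp_rot: [0.739, 0.673, -0.0, -0.0] contact_force: [-0.6, -0.5, -1.2] opening: 0.153 
time: 9.0 eef_pos: [0.5031, -0.0008, 0.1367] tcp_rot: [0.739, 0.673, -0.0, -0.0] contact_force: [0.2, 0.3, -0.5] opening: 0.153 
t 9.00 tip in seat mm [-46.015   -7.0373   0.7302] F seat [ 0.1922  0.3478 -0.5388]
```

```bash
python3 -m creep '[0,0.02,0,0,0,0.06,0,0,0,0.11,0,0,0,0.16,0,0,0,0.21,0,0,0,0.26,0,0,0,0.31,0,0,0,0.36,0,0,0,0.41,0,0,0,0.45,0,0,0,0.49,0,0,0,0.53,0,0,0,0.57,0,0,0,0.61,0,0,0,0.65,0,0,0,0.69,0,0,0,0.72,0,0,0,0.74,0,0,0,0.75,0,0,0,0.75,0,0]'
python3 - <<'E'
from h import *
tip_seat()
im=imaging.read_camera("scene"); crop(im,230,150,330,250,6,"pics/l_s.png")
im=imaging.read_camera("wrist"); crop(im,260,130,400,280,5,"pics/l_w.png")
tip_seat()
E
```

```text
time: 10.67
eef_pos: [0.5219, -0.0026, 0.1368]
tcp_rot: [0.739, 0.673, 0.0, 0.0]
contact_force: [0.5, -0.1, -0.8]
opening: 0.155
t 10.67 tip in seat mm [-27.1169  -7.0647   0.8268] F seat [ 0.477  -0.0637 -0.7958]
t 10.77 tip in seat mm [-27.0974  -7.0514   0.8669] F seat [ 0.1312  0.6845 -1.1701]
```

View pics/l_s.png

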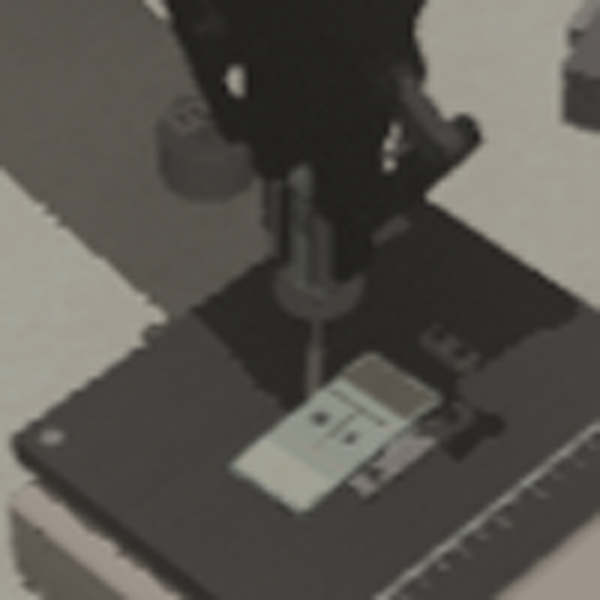

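View pics/l_w.png

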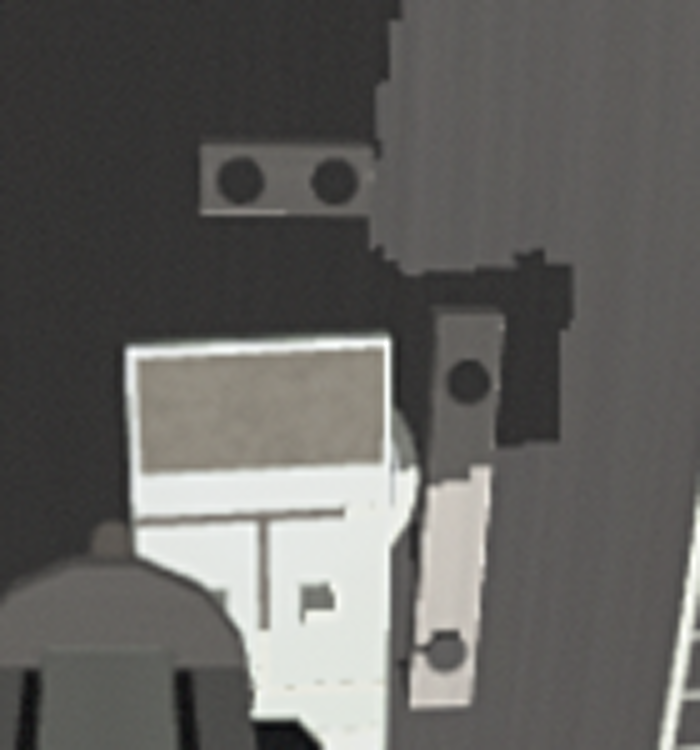

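```bash
python3 -m creep '[0,0.02,0,0,0,0.04,0,0,0,0.06,0,0,0,0.08,0,0,0,0.10,0,0,0,0.12,0,0,0,0.14,0,0,0,0.16,0,0]'|tr '\n' ' ';echo;  for i in 1 2 3; do python3 -m creep '[0,0.01,0,0,0,0.01,0,0]' |tr '\n' ' ';echo; done
python3 - <<'E'
from h import *
tip_seat()
im=imaging.read_camera("wrist"); crop(im,260,130,400,280,5,"pics/m_w.png")
tip_seat()
E
```

```text
time: 11.43 eef_pos: [0.5258, -0.003, 0.1368] tcp_rot: [0.739, 0.673, -0.0, -0.0] contact_force: [-0.6, 0.3, -1.6] opening: 0.153 
time: 11.6 eef_pos: [0.5261, -0.003, 0.1368] tcp_rot: [0.739, 0.673, 0.0, 0.0] contact_force: [-0.7, -0.8, -1.7] opening: 0.151 
time: 11.77 eef_pos: [0.5263, -0.003, 0.1368] tcp_rot: [0.739, 0.673, -0.0, -0.0] contact_force: [-0.3, 0.4, -0.5] opening: 0.149 
time: 11.93 eef_pos: [0.5264, -0.003, 0.1368] tcp_rot: [0.739, 0.673, -0.0, -0.0] contact_force: [-1.4, 0.5, 0.1] opening: 0.153 
t 11.93 tip in seat mm [-22.628   -7.0187   0.7848] F seat [-1.424   0.3564  0.11  ]
t 11.98 tip in seat mm [-22.6136  -7.0258   0.7905] F seat [-0.5725 -0.7675 -0.0398]
```

View pics/m_w.png

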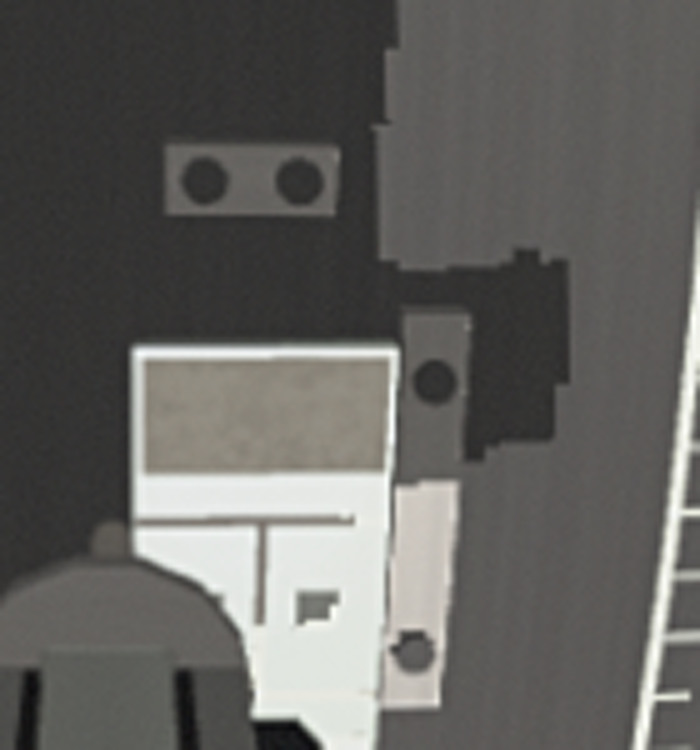

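```bash
python3 -m creep '[0,-0.1,0,0,0,-0.25,0,0,0,-0.4,0,0,0,-0.46,0,0,-0.3,-0.46,0,0,-0.8,-0.46,0,0,-1.3,-0.46,0,0,-1.8,-0.46,0,0,-2.2,-0.46,0,0,-2.4,-0.46,0,0,-2.4,-0.46,0,0,-2.4,-0.3,0,0,-2.4,0,0,0,-2.4,0.3,0,0,-2.4,0.55,0,0,-2.4,0.68,0,0,-2.4,0.7,0,0,-2.4,0.7,0,0,-2.4,0.7,0,0]'
python3 - <<'E'
from h import *
tip_seat()
im=imaging.read_camera("scene"); crop(im,230,150,330,250,6,"pics/n_s.png")
im=imaging.read_camera("wrist"); crop(im,230,90,390,250,4,"pics/n_w.png")
tip_seat()
E
```

```text
time: 13.57
eef_pos: [0.5382, -0.0642, 0.1366]
tcp_rot: [0.739, 0.674, -0.0, -0.0]
contact_force: [0.7, 0.0, -0.0]
opening: 0.153
t 13.57 tip in seat mm [ -5.1549 -66.8271   0.6027] F seat [ 0.653   0.0733 -0.0199]
t 13.67 tip in seat mm [ -5.2494 -66.9157   0.7133] F seat [-0.6532  0.8323  0.2887]
```

View pics/n_s.png

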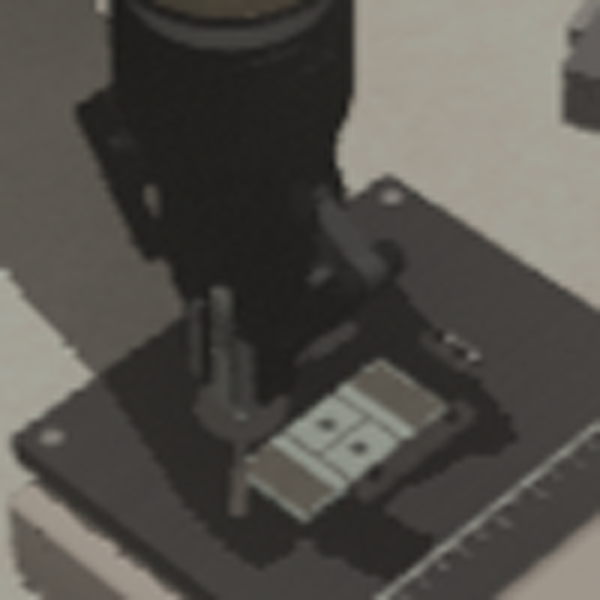

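View pics/n_w.png

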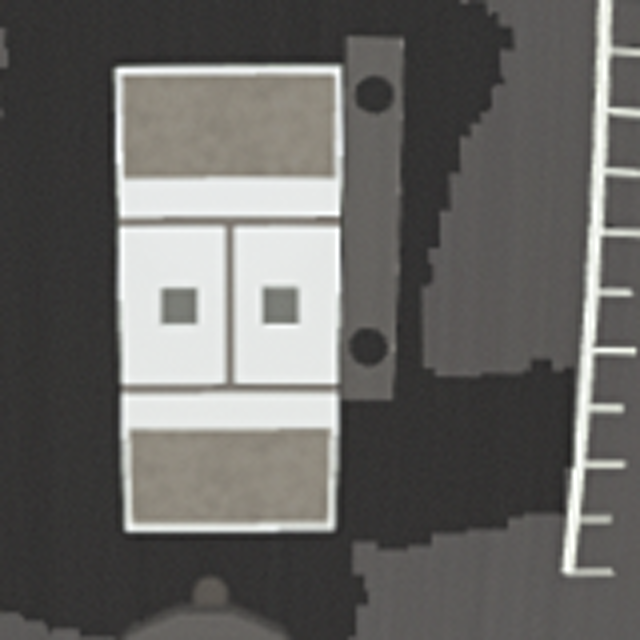

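```bash
python3 -m creep '[0,0.12,0,0,0,0.12,0,0,0.05,0.12,0,0,0.1,0.12,0,0,0.15,0.12,0,0,0.2,0.12,0,0,0.25,0.12,0,0,0.3,0.12,0,0,0.35,0.12,0,0,0.4,0.12,0,0,0.44,0.12,0,0,0.48,0.12,0,0,0.52,0.12,0,0,0.56,0.12,0,0,0.6,0.12,0,0,0.64,0.12,0,0,0.68,0.12,0,0,0.7,0.12,0,0,0.7,0.12,0,0]'
python3 - <<'E'
from h import *
tip_seat()
im=imaging.read_camera("wrist"); crop(im,230,90,390,250,4,"pics/o_w.png")
tip_seat()
E
```

```text
time: 15.25
eef_pos: [0.543, -0.0471, 0.1368]
tcp_rot: [0.739, 0.673, 0.0, -0.0]
contact_force: [0.3, 0.3, -1.2]
opening: 0.154
t 15.25 tip in seat mm [ -1.9641 -49.4068   0.8431] F seat [ 0.3026  0.3198 -1.1609]
t 15.30 tip in seat mm [ -1.9472 -49.4517   0.826 ] F seat [-0.1507  0.4861 -0.7836]
```

View pics/o_w.png

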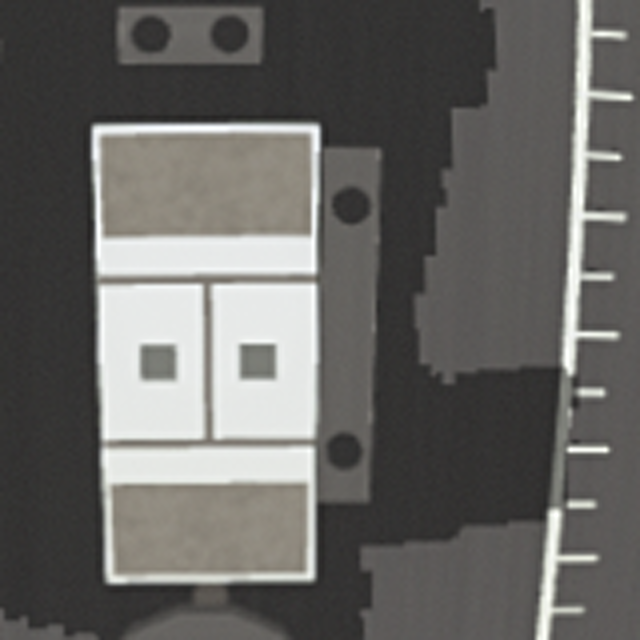

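```bash
python3 -m creep '[0.03,0,0,0,0.06,0,0,0,0.09,0,0,0,0.12,0,0,0,0.15,0,0,0,0.18,0,0,0,0.21,0,0,0,0.24,0,0,0,0.27,0,0,0,0.28,0,0,0,0.28,0,0,0]'
python3 - <<'E'
from h import *
tip_seat()
im=imaging.read_camera("wrist"); crop(im,230,90,390,250,4,"pics/p_w.png")
tip_seat()
E
```

```text
time: 16.22
eef_pos: [0.5436, -0.0402, 0.1368]
tcp_rot: [0.739, 0.673, -0.0, -0.0]
contact_force: [0.6, 0.2, -0.5]
opening: 0.153
t 16.22 tip in seat mm [ -1.9675 -42.4844   0.8351] F seat [ 0.5885  0.2828 -0.5351]
t 16.27 tip in seat mm [ -1.9594 -42.4968   0.8267] F seat [-0.1619 -0.1991 -0.2876]
```

View pics/p_w.png

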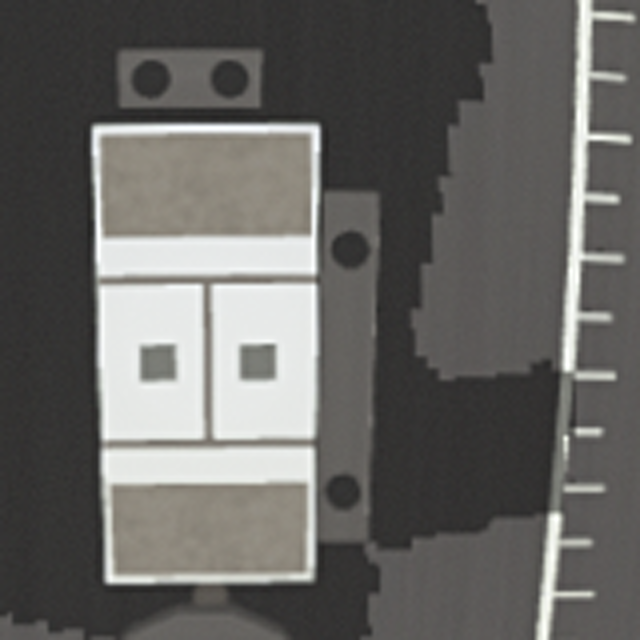

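```bash
python3 -m creep '[0.02,0,0,0,0.04,0,0,0,0.06,0,0,0,0.08,0,0,0,0.08,0,0,0]' |tr '\n' ' ';echo; for i in 1 2 3 4 5; do python3 -m creep '[0.01,0,0,0,0.01,0,0,0]' |tr '\n' ' ';python3 -c "
from h import *
tip_seat()"; done
```

```text
time: 16.68 eef_pos: [0.5438, -0.0382, 0.1368] tcp_rot: [0.739, 0.673, 0.0, -0.0] contact_force: [-0.1, -0.0, -0.9] opening: 0.154 
time: 16.85 eef_pos: [0.5439, -0.038, 0.1368] tcp_rot: [0.739, 0.673, -0.0, -0.0] contact_force: [0.8, -1.3, -0.5] opening: 0.153 t 16.85 tip in seat mm [ -1.9475 -40.2723   0.8212] F seat [ 0.9225 -1.2647 -0.536 ]
time: 17.02 eef_pos: [0.5439, -0.0378, 0.1368] tcp_rot: [0.739, 0.673, -0.0, -0.0] contact_force: [0.4, -0.7, -0.8] opening: 0.152 t 17.02 tip in seat mm [ -1.9606 -40.0377   0.8024] F seat [ 0.4981 -0.6884 -0.7744]
time: 17.18 eef_pos: [0.5439, -0.0376, 0.1368] tcp_rot: [0.739, 0.673, -0.0, -0.0] contact_force: [-0.5, -0.0, -0.5] opening: 0.156 t 17.18 tip in seat mm [ -1.9742 -39.8104   0.8017] F seat [-0.4983 -0.0871 -0.5131]
time: 17.35 eef_pos: [0.5439, -0.0374, 0.1368] tcp_rot: [0.739, 0.673, -0.0, 0.0] contact_force: [-0.9, -0.3, -1.4] opening: 0.153 t 17.35 tip in seat mm [ -1.9267 -39.6688   0.8313] F seat [-0.8823 -0.353  -1.4033]
time: 17.52 eef_pos: [0.5439, -0.0372, 0.1368] tcp_rot: [0.739, 0.673, -0.0, 0.0] contact_force: [0.3, -0.8, -0.8] opening: 0.153 t 17.52 tip in seat mm [ -1.9593 -39.5076   0.8172] F seat [ 0.3377 -0.7624 -0.8389]
```

```bash
for i in 1 2 3; do python3 -m creep '[0.01,0,0,0,0.01,0,0,0,0.01,0,0,0]' >/dev/null;python3 -c "
from h import *
tip_seat()
for k in range(3): imaging.read_camera('wrist'); tip_seat()
"; done
python3 - <<'E'
from h import *
im=imaging.read_camera("wrist"); crop(im,230,90,390,250,4,"pics/q_w.png")
E
```

```text
t 17.77 tip in seat mm [ -1.9448 -39.3495   0.8324] F seat [ 0.4669 -1.5203 -1.0475]
t 17.82 tip in seat mm [ -1.9488 -39.3002   0.8344] F seat [-0.585  -1.4791 -0.4898]
t 17.87 tip in seat mm [ -1.937  -39.2637   0.8245] F seat [-0.2458 -2.2323 -0.4235]
t 17.92 tip in seat mm [ -1.9423 -39.2736   0.8195] F seat [-0.2395 -1.3607 -1.7496]
t 18.17 tip in seat mm [ -1.9389 -39.0793   0.8441] F seat [-0.3252 -3.3682 -1.2349]
t 18.22 tip in seat mm [ -1.9337 -39.0618   0.8414] F seat [-1.0876 -2.5381 -0.7427]
t 18.27 tip in seat mm [ -1.9532 -39.0352   0.8393] F seat [ 0.224  -2.7088 -0.9761]
t 18.32 tip in seat mm [ -1.9365 -39.025    0.846 ] F seat [-0.453  -3.2065 -0.4294]
t 18.57 tip in seat mm [ -1.9335 -38.8225   0.8312] F seat [-0.8062 -4.395  -0.3077]
t 18.62 tip in seat mm [ -1.9515 -38.8174   0.8403] F seat [-0.5643 -4.813  -0.8946]
t 18.67 tip in seat mm [ -1.9397 -38.7988   0.8304] F seat [-0.5728 -2.8045 -1.2391]
t 18.72 tip in seat mm [ -1.9248 -38.7923   0.8487] F seat [-0.0035 -3.3452 -1.0252]
```

View pics/q_w.png

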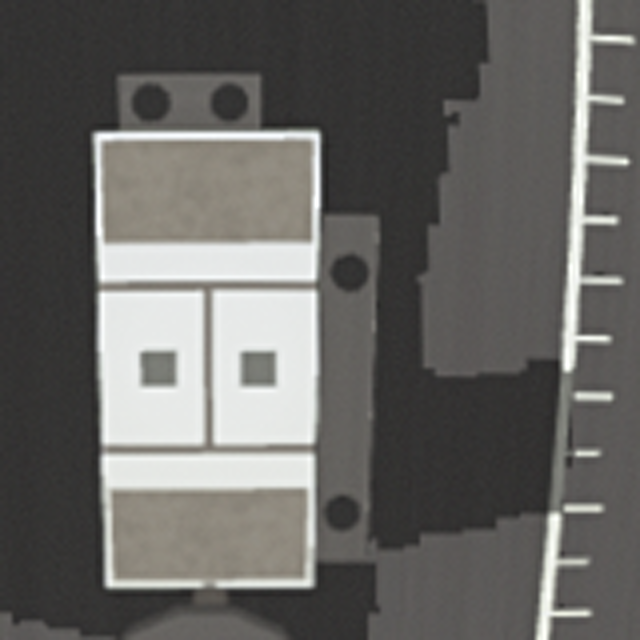

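```bash
python3 -m creep '[-0.05,0,0,0,-0.15,0,0,0,-0.3,0,0,0,-0.4,0,0,0,-0.4,-0.2,0,0,-0.4,-0.6,0,0,-0.4,-1,0,0,-0.4,-1.25,0,0,-0.4,-1.3,0,0,-0.2,-1.3,0,0,0.2,-1.3,0,0,0.6,-1.3,0,0,1,-1.3,0,0,1.25,-1.3,0,0,1.35,-1.3,0,0,1.35,-1.25,0,0,1.35,-1.15,0,0,1.35,-1.05,0,0,1.35,-0.98,0,0,1.35,-0.96,0,0]' |tr '\n' ' '
python3 - <<'E'
from h import *
tip_seat()
im=imaging.read_camera("wrist"); crop(im,240,130,400,280,4,"pics/r_w.png"); tip_seat()
E
```

```text
time: 20.43 eef_pos: [0.5237, -0.0009, 0.1369] tcp_rot: [0.739, 0.673, 0.0, 0.0] contact_force: [-0.7, -0.3, -1.3] opening: 0.152 t 20.43 tip in seat mm [-25.414   -5.1943   0.9053] F seat [-0.6185 -0.3746 -1.3409]
t 20.48 tip in seat mm [-25.5312  -5.1726   0.862 ] F seat [ 0.2694 -0.339  -0.3476]
```

View pics/r_w.png

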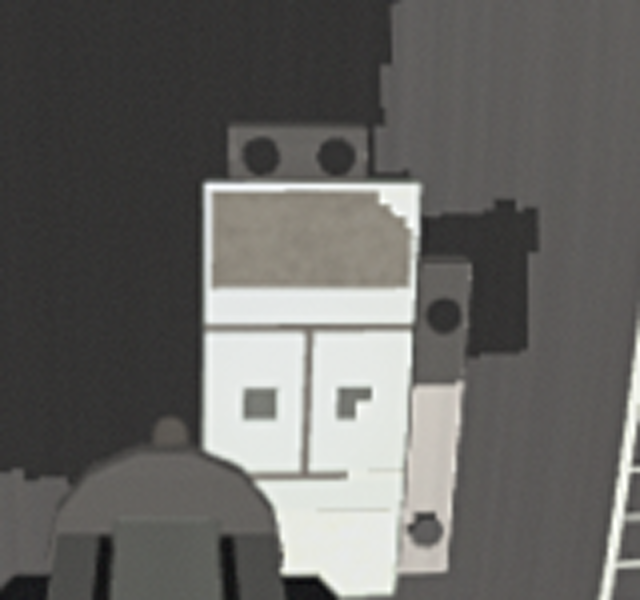

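Both stops look flush. I'll press lightly on the back stop as well, to confirm it by feel.

```bash
python3 -m creep '[0,0.02,0,0,0,0.04,0,0,0,0.06,0,0,0,0.08,0,0,0,0.09,0,0,0,0.09,0,0]' >/dev/null; for i in 1 2 3 4; do python3 -m creep '[0,0.01,0,0,0,0.01,0,0,0,0.01,0,0]' >/dev/null;python3 -c "
from h import *
tip_seat()
for k in range(2): imaging.read_camera('wrist'); tip_seat()
"; done
```

```text
t 21.23 tip in seat mm [-23.4698  -4.7906   0.8153] F seat [-0.088   0.9467 -0.4957]
t 21.28 tip in seat mm [-23.4348  -4.7889   0.8564] F seat [-0.3014  0.0633 -0.8077]
t 21.33 tip in seat mm [-23.4512  -4.782    0.8244] F seat [ 0.2098 -0.1317 -1.2083]
t 21.58 tip in seat mm [-23.1872  -4.7913   0.8439] F seat [ 0.4926  0.0126 -1.3485]
t 21.63 tip in seat mm [-23.1877  -4.7777   0.8147] F seat [ 0.3146 -0.4347 -0.7719]
t 21.68 tip in seat mm [-23.2006  -4.7965   0.8157] F seat [-0.2052  0.4182 -0.9841]
t 21.93 tip in seat mm [-22.9057  -4.8229   0.8479] F seat [-0.5453 -1.8705 -1.7421]
t 21.98 tip in seat mm [-22.9341  -4.8174   0.8131] F seat [-0.0276  0.2324 -1.3037]
t 22.03 tip in seat mm [-22.9483  -4.8108   0.8237] F seat [ 0.2772  0.6234 -1.0088]
t 22.28 tip in seat mm [-22.7386  -4.8184   0.8014] F seat [-0.1846  0.6388 -0.7684]
t 22.33 tip in seat mm [-22.7123  -4.8088   0.8082] F seat [-0.2023  0.2665 -0.3801]
t 22.38 tip in seat mm [-22.7377  -4.8055   0.8233] F seat [-1.1252  0.1    -0.556 ]
```

```bash
for i in 1 2 3; do python3 -m creep '[0,0.01,0,0,0,0.01,0,0,0,0.01,0,0]' >/dev/null;python3 -c "
from h import *
tip_seat()
for k in range(3): imaging.read_camera('wrist'); tip_seat()
"; done
```

```text
t 22.63 tip in seat mm [-22.6126  -4.7863   0.7649] F seat [-0.6097  0.2382 -0.496 ]
t 22.68 tip in seat mm [-22.6175  -4.8099   0.7576] F seat [-0.1384 -0.6841  0.0172]
t 22.73 tip in seat mm [-22.6039  -4.8114   0.7838] F seat [-0.2717 -0.4389 -0.8081]
t 22.78 tip in seat mm [-22.5795  -4.7992   0.7883] F seat [-0.4181  0.2449 -0.9752]
t 23.03 tip in seat mm [-22.4056  -4.7704   0.76  ] F seat [-1.6873  0.9021  0.9464]
t 23.08 tip in seat mm [-22.423   -4.7877   0.7581] F seat [-1.8783 -0.1991 -0.5191]
t 23.13 tip in seat mm [-22.4222  -4.7741   0.7404] F seat [-0.8202  1.3037  0.1977]
t 23.18 tip in seat mm [-22.4269  -4.777    0.7426] F seat [-1.6095 -1.4106 -0.3085]
t 23.43 tip in seat mm [-22.2515  -4.7509   0.7283] F seat [-1.8628 -0.2835 -0.2376]
t 23.48 tip in seat mm [-22.2128  -4.7892   0.7528] F seat [-2.6681  0.1462 -0.3555]
t 23.53 tip in seat mm [-22.2245  -4.7731   0.7347] F seat [-2.3776 -0.1394 -0.1889]
t 23.58 tip in seat mm [-22.2229  -4.7708   0.7223] F seat [-2.2556  0.6218  0.2285]
```

```bash
python3 -m creep '[0,-0.1,0,0,0,-0.3,0,0,0,-0.5,0,0,0,-0.6,-0.2,0,0,-0.6,-0.6,0,0,-0.6,-1.1,0,0,-0.6,-1.5,0,0,-0.6,-1.7,0,0,-0.6,-1.7,0,0,-0.6,-1.7,0]' |tr '\n' ' '
python3 - <<'E'
from h import *
im=imaging.read_camera("wrist"); crop(im,240,130,400,280,5,"pics/s_w.png"); im=imaging.read_camera("scene"); crop(im,240,160,340,260,6,"pics/s_s.png");togo([.4742,-.2309,.18],-.183)
E
```

```text
time: 24.42 eef_pos: [0.5128, 0.0005, 0.1802] tcp_rot: [0.739, 0.673, 0.0, 0.001] contact_force: [-0.8, -0.6, -1.0] opening: 0.15 t 24.5167 tcp [0.512  0.0006 0.1788] yaw -0.09317925869262973 z [-0.001   0.0002 -1.    ] F [-0.7032  0.6438 -0.7194] open 0.15182612295959874
rows: [-9.36  -0.642 -0.048] 1.029
```

View pics/s_w.png

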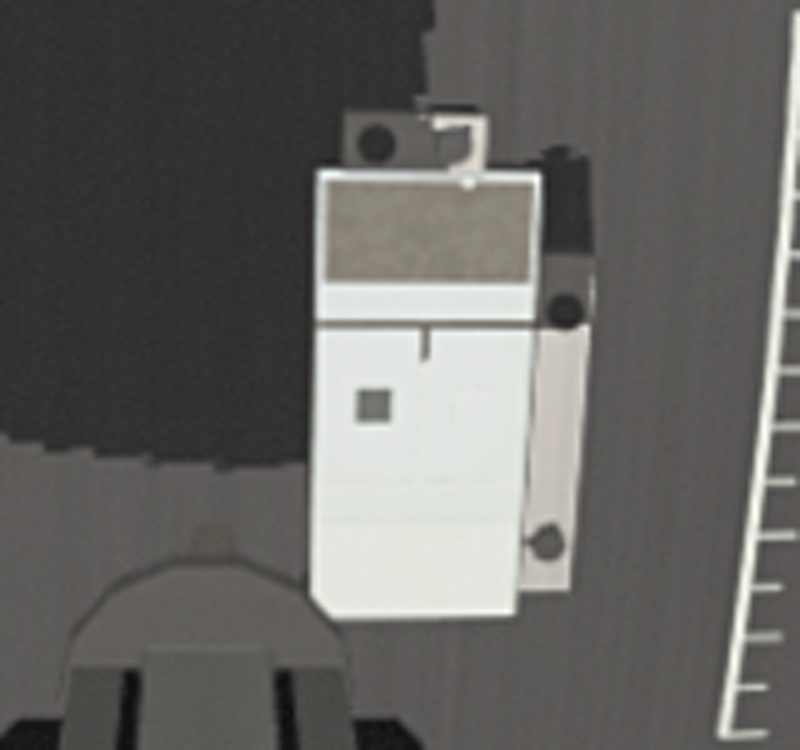

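View pics/s_s.png

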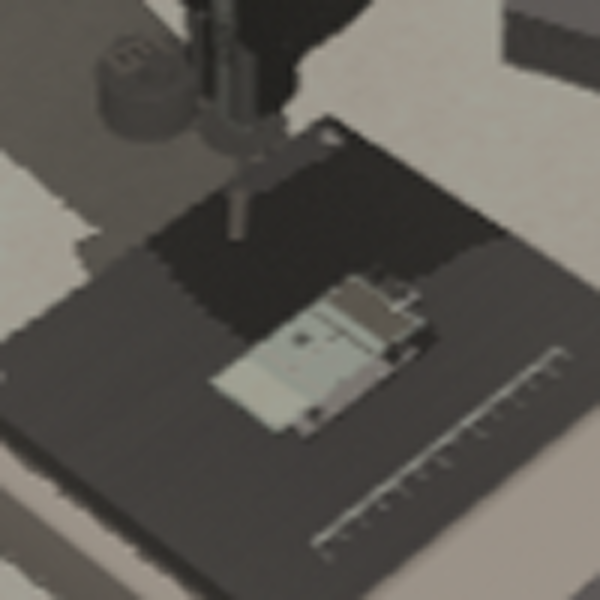

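```bash
python3 -m creep '[-0.5,0,0,0,-1.5,-0.1,0,0,-3,-0.2,0,0.3,-4.5,-0.3,0,0.7,-6,-0.4,0,1.03,-7.3,-0.5,0,1.03,-8.3,-0.6,0,1.03,-9,-0.64,0,1.03,-9.36,-0.64,0,1.03,-9.36,-0.64,0,1.03,-9.36,-0.64,0,1.03,-9.36,-0.64,0,1.03,-9.36,-0.64,0,1.03,-9.36,-0.64,0,1.03,-9.36,-0.64,0,1.03,-9.36,-0.64,0,1.03]' |tr '\n' ' '
python3 - <<'E'
from h import *
togo([.4742,-.2309,.18],-.183)
im=imaging.read_camera("wrist"); cv2.imwrite("pics/u_w.png",im[:,:,::-1]);
im=imaging.read_camera("scene"); crop(im,130,190,250,310,5,"pics/u_s.png");togo([.4742,-.2309,.18],-.183)
E
```

```text
time: 25.85 eef_pos: [0.4748, -0.2304, 0.1794] tcp_rot: [0.768, 0.64, 0.0, 0.0] contact_force: [-0.0, 0.5, -0.4] opening: 0.155 t 25.85 tcp [ 0.4748 -0.2304  0.1794] yaw -0.18193325147674017 z [ 0.0001 -0.0001 -1.    ] F [-0.0115  0.4777 -0.4186] open 0.1551939066102443
rows: [-0.026 -0.02  -0.024] 0.012
t 25.95 tcp [ 0.4747 -0.2306  0.1794] yaw -0.1824169084676826 z [ 0.0001 -0.0001 -1.    ] F [-0.0091 -0.6462 -0.1665] open 0.15654367898148316
rows: [-0.015 -0.019 -0.024] 0.007
```

View pics/u_w.png

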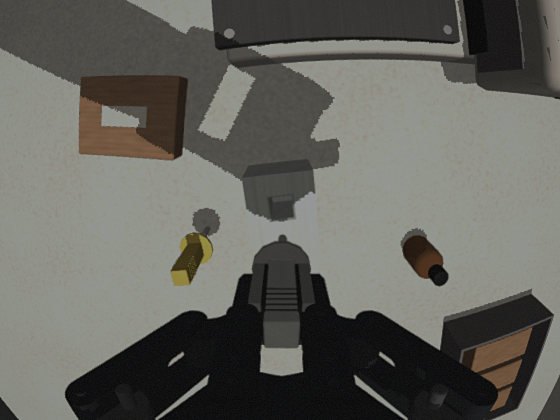

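View pics/u_s.png

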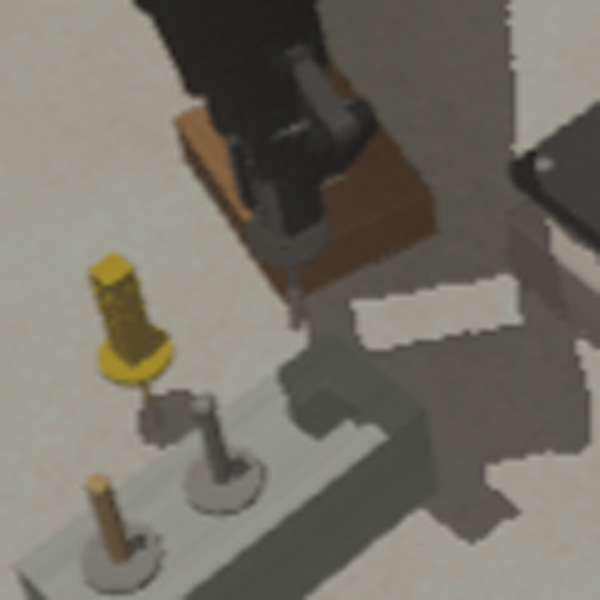

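```bash
python3 -m creep '[-0.01,-0.02,0.4,0,-0.01,-0.02,0.9,0,-0.01,-0.02,1.4,0,-0.01,-0.02,1.9,0,-0.01,-0.02,2.4,0,-0.01,-0.02,2.9,0,-0.01,-0.02,3.4,0,-0.01,-0.02,3.8,0,-0.01,-0.02,4,0,-0.01,-0.02,4,0,-0.01,-0.02,4,0,-0.01,-0.02,4,0]'|tr '\n' ' ';echo; for i in 1 2 3 ; do python3 -m creep '[0,0,0.04,0,0,0,0.08,0,0,0,0.08,0]'|tr '\n' ' ';echo; done
```

```text
time: 26.95 eef_pos: [0.4746, -0.2315, 0.0801] tcp_rot: [0.769, 0.64, 0.0, 0.001] contact_force: [0.4, 0.3, -1.0] opening: 0.153 
time: 27.2 eef_pos: [0.4742, -0.2312, 0.0777] tcp_rot: [0.769, 0.64, 0.0, 0.0] contact_force: [-0.3, -0.1, -1.5] opening: 0.153 
time: 27.45 eef_pos: [0.4739, -0.231, 0.0751] tcp_rot: [0.769, 0.64, -0.0, -0.0] contact_force: [0.8, -1.1, -0.4] opening: 0.157 
time: 27.7 eef_pos: [0.4739, -0.231, 0.0731] tcp_rot: [0.769, 0.639, -0.0, -0.0] contact_force: [0.4, 0.2, -0.6] opening: 0.157
```

```bash
for i in 1 2 3 ; do python3 -m creep '[0,0,0.02,0,0,0,0.04,0,0,0,0.04,0]'|tr '\n' ' ';echo; done
```

```text
time: 27.95 eef_pos: [0.474, -0.2311, 0.0722] tcp_rot: [0.769, 0.64, -0.0, -0.0] contact_force: [-0.6, 0.4, -0.8] opening: 0.158 
time: 28.2 eef_pos: [0.4742, -0.2311, 0.0719] tcp_rot: [0.769, 0.64, -0.0, -0.0] contact_force: [-1.5, -0.5, 2.7] opening: 0.153 
time: 28.45 eef_pos: [0.4742, -0.2312, 0.0719] tcp_rot: [0.769, 0.64, -0.0, -0.0] contact_force: [-4.1, 1.8, 9.0] opening: 0.155
```

```bash
python3 -m creep '[0,0,-0.04,0,0,0,-0.04,0,0,0,-0.04,0,0,0,-0.04,0,0,0,-0.04,0,0,0,-0.04,0]' 100|tr '\n' ' ';echo
python3 - <<'E'
from h import *
im=imaging.read_camera("wrist"); cv2.imwrite("pics/v_w.png",im[:,:,::-1])
E
```

```text
time: 28.95 eef_pos: [0.474, -0.231, 0.071] tcp_rot: [0.769, 0.64, -0.0, -0.0] contact_force: [0.0, -0.4, 0.1] opening: 0.603
```

View pics/v_w.png

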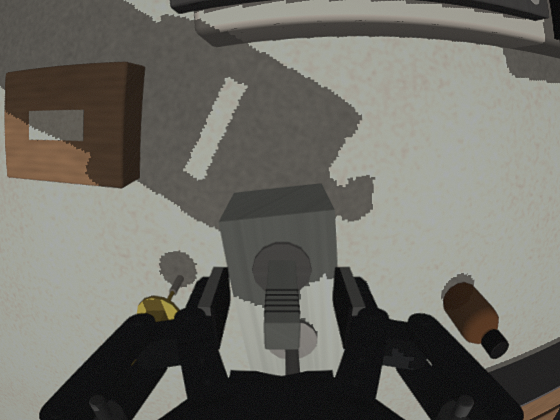

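The tool is released and upright, the handle is clear of both pads, and the flange is seated at (281,268). I'll go straight up.

```bash
python3 -m creep '[0,0,-0.5,0,0,0,-1.5,0,0,0,-2.7,0,0,0,-4,0,0,0,-5.2,0,0,0,-6,0,0,0,-6,0,0,0,-6,0,0,0,-6,0]'|tr '\n' ' ';echo; python3 -m creep '[2,0,0,0,4,0,0,0,6,0,0,0,8,0,0,0,10,0,0,0,12,0,0,0,14,0,0,0,16,0,0,0,17,0,0,0,17,0,0,0,17,0,0,0,17,0,0,0]'|tr '\n' ' '
python3 - <<'E'
from h import *
im=imaging.read_camera("top"); cv2.imwrite("pics/w_t.png",im[:,:,::-1]); crop(im,220,115,330,225,5,"pics/w_tc.png")
im=imaging.read_camera("scene"); cv2.imwrite("pics/w_s.png",im[:,:,::-1]); crop(im,130,170,350,330,3.6,"pics/w_sc.png")
E
```

```text
time: 29.75 eef_pos: [0.4735, -0.2307, 0.2206] tcp_rot: [0.769, 0.64, -0.0, -0.001] contact_force: [-0.2, -1.0, -0.8] opening: 0.61 
time: 30.75 eef_pos: [0.5502, 0.1892, 0.2188] tcp_rot: [0.767, 0.641, -0.002, -0.001] contact_force: [0.4, -0.2, -0.8] opening: 0.605
```

View pics/w_tc.png

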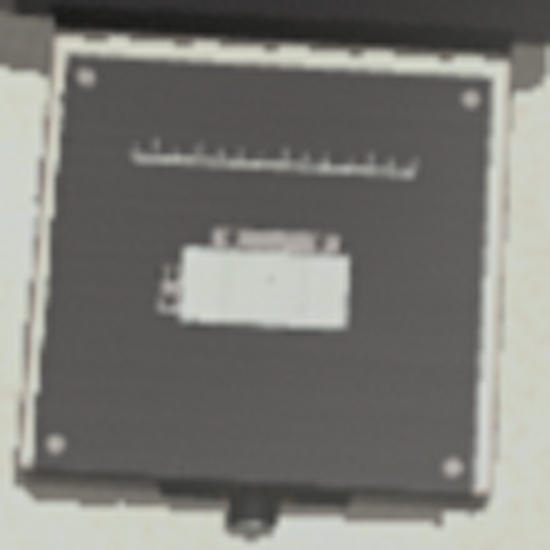

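View pics/w_sc.png

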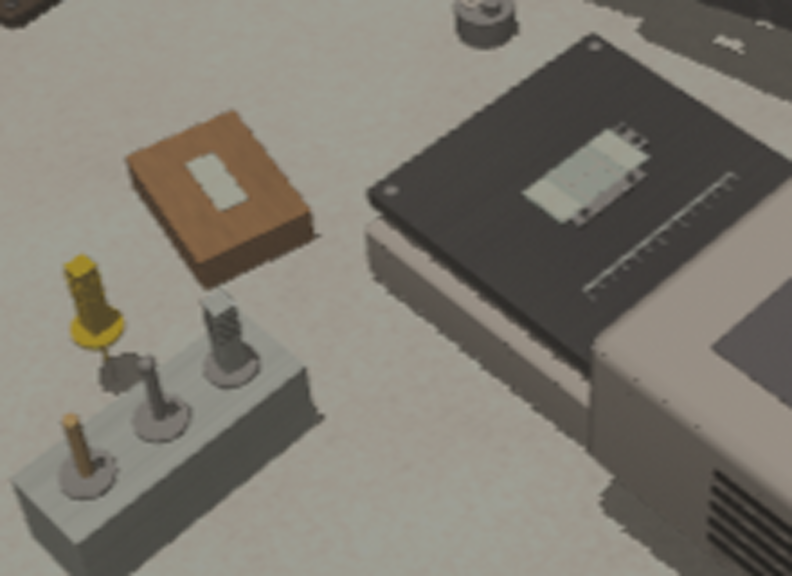

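```bash
python3 -m creep '[-3,0,0,0,-5,0,0,0,-7,0,0,0,-8,0,0,0,-8,0,0,0,-8,0,0,0,-8,0,0,0,-8,0,0,0]'|tr '\n' ' '
python3 - <<'E'
from h import *
info=imaging.camera_info("wrist"); im=imaging.read_camera("wrist")
uv=proj("wrist",S,info)[0].astype(int); print(uv)
x,y=uv; crop(im,x-50,y-60,x+60,y+50,6,"pics/x.png")
q=np.array([[17.5,-33,5],[17.5,25,5],[-14,38,5],[8,38,5],[17.5,-38,4],[17.5,38,4],[-17.5,38,4],[-17.5,-38,4]])/1000
print((proj("wrist",S+RS.apply(q),info)-[x-50,y-60])*6)
import pickle; pickle.dump((info,x,y),open("x.pkl","wb"))
E
```

```text
time: 31.52 eef_pos: [0.5144, -0.011, 0.2209] tcp_rot: [0.77, 0.638, -0.0, -0.0] contact_force: [0.5, 1.1, 0.7] opening: 0.607 [317 181]
[[429.4086 569.0105]
 [412.005  201.307 ]
 [193.977  131.0175]
 [343.041  119.2993]
 [429.4275 596.6926]
 [405.6423 114.0825]
 [169.8565 132.2788]
 [209.3032 616.4312]]
```

View pics/x.png

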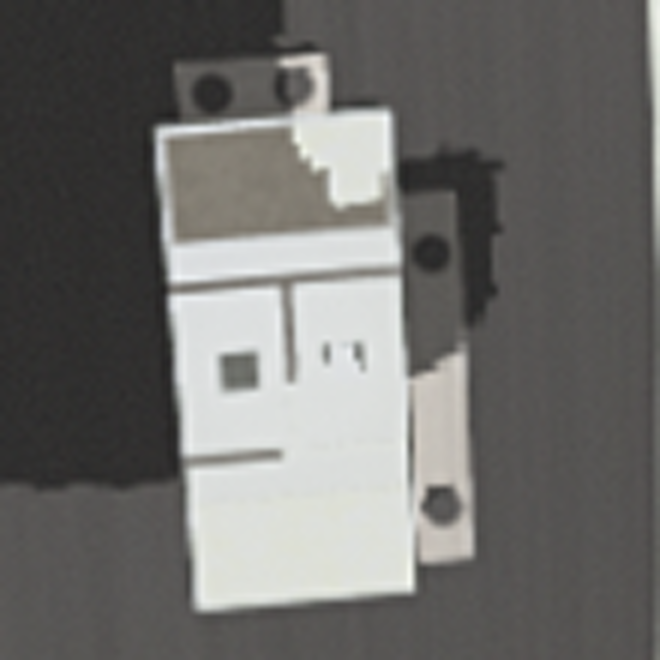

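```bash
python3 -m creep '[0,0,0,0,0,0,0,0,0,0,0,0,0,0,0,0,0,0,0,0,0,0,0,0]'|tr '\n' ' '
python3 -c "
from plant import ctrl
print(ctrl.sign_off())"
```

```text
time: 32.07 eef_pos: [0.5151, -0.0095, 0.2213] tcp_rot: [0.769, 0.64, -0.0, -0.0] contact_force: [1.0, 0.8, -0.1] opening: 0.615 the job is handed in; nothing more can be done
None
```

I took the grey square-handled tool out of the stand and nudged the smaller glass chamber into the corner. I pushed it first against the back stop, then the end stop, then pressed the back stop once more. The tool went back into its own hole, and I handed the job in at about 32 s.

- **Chamber:** it looks flush with both stops in the last wrist and top pictures. No gap is visible beyond about half a millimetre, and its edges lie within about 0.01 rad of the back stop. Camera calibration is only good to about 2 mm, so this rests on the visible contact and the felt force, not on measured coordinates.
- **Push forces:** I felt about 2 N on the back stop and 3 to 4 N on the end stop. The highest single reading was 4.8 N, against noise of about ±1 N.
- **Tool:** the downward force rose at the same arm height at which I had gripped it, so the flange is down on the stand. It stood upright after release.
- **Bystanders:** I touched none of them, and the final pictures show those in view in place.
- **Disagreements:** the bent tip's position differed by about 3 to 4 mm between two camera views, and the back stop was met about 2 mm short of the predicted tip position. I therefore relied on feel and the close-up pictures for both stops.

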